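# Tap a new bearing cup into a banding wheel's hub

### The job

Start the new brass bearing cup squarely in the mouth of the banding wheel's hub and let go of it, then drive it fully home with the white nylon drift: light, short presses on the flange, on opposite sides in turn, so that the cup never cocks, until the flange sits flat on the hub all round. Do not force it, do not drive it with the gripper's fingers, and leave the other things on the bench alone; at the end put the drift back in its blue tray.

Things in the scene. Friction and masses are not known exactly. Their poses are not given: they have to be found in the camera images.
- wheel_base: Base of a bench banding wheel (a turntable for decorating pots; its wheel head is taken off). Dark blue-green, upright, foot 190 mm across, round hub 81 mm across with a steel top; fixed on a round plywood board, 200 mm across, whose thickness differs. Origin: centre of the foot's underside, 90 mm below the hub's top, z up. The bore, 51 mm across, 32 mm deep, lead-in rounded, holds the cup.
- hub_face (a point): Centre of the bore's mouth, level with the hub's flat steel top face, 102 to 114 mm above the bench; z up along the bore.
- cup: New bearing cup: brass ring, 120 g, flange up. Origin: centre of its underside, z up. From there up: pilot 46.5 mm across, 4 mm high, loose in the bore; press land 13 mm high, growing from 49 to 51 mm across, tight in the bore; round flange 60 mm across, 6 mm thick (17 to 23 mm up), to be gripped by its edge. Open centre 36 mm across: only the ring of radius 18 to 30 mm can be pressed.
- cup_seat (a point): On the cup's axis, level with its flange's underside, 17 mm above the cup's origin; meets hub_face when home. Pressed in by hand with about 11 N it bites 5 to 7 mm short. A press on one side (5 N at first, up to 18 N near home) sinks that side, the middle half as much, and tips the cup 1 to 2 degrees per mm; it stays as left. Over 6 degrees is cocked. Home, it stops dead.
- drift: The drift: a plain white nylon bar, 22 mm across, 110 mm long, 60 g, a black band near its top, standing upright in the blue tray. Origin: centre of its foot; z along the bar to its top. Its flat foot is the working end. More than 40 N on the cup is forcing it.
- drift_mid (a point): Middle of the drift, 55 mm above its foot.
- tray: Fixed flat blue tray, 170 x 280 mm (its x and y), walls 4 mm thick and 14 mm high, floor 4 mm thick. Origin: centre of its underside, z up. The cup and the drift start in it about 130 mm apart along its y, either way round.
- wheel_head: Bystander: the wheel head, a 200 mm disc lying upside down with its spindle up, 86 mm high. Origin: centre of its underside.
- old_cup: Bystander: the worn-out old cup, dark rusty brown, same shape as the new one. Origin: centre of its underside.
- jar: Bystander: glass jar with a red lid, 72 mm across, 105 mm high. Origin: centre of its underside.
- mug: Bystander: dark brown mug, 80 mm across, 95 mm high. Origin: centre of its underside.
- solvent_bottle: Bystander: grey bottle with a blue cap, 66 mm across, 185 mm high. Origin: centre of its underside.
- bowl: Bystander: turquoise bowl, 140 mm across, 55 mm high. Origin: centre of its underside.
- brush_pot: Bystander: white pot of brushes, 72 mm across, about 240 mm high over the brushes. Origin: centre of its underside.
- spatula: Bystander: spatula, 190 mm long, lying on the bench along its x. Origin: under its middle.
Not all that is in view belongs to the job. What is shaped like the wheel_base but purple is not meant.

How it is judged:
On the way, in this order (a step that is already met when the one before it is completed fails the run):
1. the new cup stands started in the bore's mouth, upright, its flange 3 to 9 mm clear of the hub, and has been let go (z of cup_seat in the frame of hub_face between 0.003 and 0.009 m and horizontal distance between cup_seat and hub_face below 0.0025 m and angle between cup's own z axis and vertical below 0.08 rad and contact force between the fingers and cup below 0.2 N), for 0.2 s.
2. the drift bears on the cup (contact force between drift and cup above 2 N), for 0.02 s.
3. the cup is home: flange within 1.5 mm of the hub face and square within 1.7 degrees (z of cup_seat in the frame of hub_face between -0.003 and 0.0015 m and horizontal distance between cup_seat and hub_face below 0.0025 m and angle between cup's own z axis and vertical below 0.03 rad), for 0.2 s.
At the end, for the whole second after the job is handed in: The new cup is in the hub's bore with its flange down on the hub face (within 1.5 mm), centred within 2.5 mm and square within 0.03 rad, at rest; the drift lies or stands in the blue tray, released and at rest (all of step 3 and x of drift_mid in the frame of tray between -0.08 and 0.08 m and y of drift_mid in the frame of tray between -0.135 and 0.135 m and z of drift_mid in the frame of tray below 0.07 m and linear speed of drift below 0.02 m/s and linear speed of cup below 0.01 m/s and contact force between drift and cup below 0.1 N); the robot touches nothing.
It fails at once if the cup cocks in the bore: more than 0.1 rad (6 degrees) out of square (horizontal distance between cup_seat and hub_face below 0.008 m and z of cup_seat in the frame of hub_face below 0.0085 m and angle between cup's own z axis and vertical above 0.1 rad).
It fails at once if the drift forces the cup with more than 40 N (contact force between drift and cup above 40 N).
It fails at once if the gripper's fingers, not the drift, drive the cup in (fingers touch it when the flange is less than 3 mm from the hub) (horizontal distance between cup_seat and hub_face below 0.008 m and z of cup_seat in the frame of hub_face below 0.003 m and contact force between the fingers and cup above 1 N).
It fails at once if another thing on the bench is moved by more than 30 mm (distance of any of wheel_head, old_cup, jar, mug, solvent_bottle, bowl, brush_pot, spatula from where it was at the start of the episode above 0.03 m).
It also fails if it takes over 72 s, if anything falls off the work surface, if the arm or the gripper's body presses on something with over 40 N, if the wrist force passes 120 N, or if a joint passes its speed limit or range.

### The arm

A 7-joint arm with a two-finger parallel gripper is mounted at the origin on the work surface. World frame = base frame: x ahead of the robot, y to its left, z up, the work surface at z = 0. Lengths are in m, angles in rad, forces in N, time in s.
With the tool pointing down it reaches from about 0.425 to 0.875 m from the base axis. Payload 4.7 kg.
Tool frame: the origin (TCP) lies at the very end of the fingers, on their centre line; the grasp point (between the pads) lies r.pinch_z behind it (r.pinch_z is the distance from the TCP to the grasp point, in m); z points along the fingers, y is the direction in which the jaws open and shut (so a half turn about z gives the same grasp; the last joint's range is limited). The gripper opens to 85 mm and grips with 20 to 120 N. Pads are 22 mm wide; open, the fingers measure 114 mm over their backs; the gripper's body (76 mm by 85 mm) begins 54 mm behind the grasp point. The pads swing forward as they close: fully open they stand 13 mm farther back than shut.
Start: joints at [-1.307, 0.321, -0.07, 1.45, 0.023, 1.371, -0.057], TCP at [0.161, 0.63, 0.231] pointing down, gripper open.
Joint ranges: [-2.86, 2.86], [-0.3, 2.09], [-1.38, 1.24], [0.06, 2.45], [-1.56, 4.7], [0.09, 2.05], [-2.69, 2.69]. Speed limits (rad/s): [2.57, 2.57, 3.14, 3.14, 3.14, 3.14, 3.14].

### API

Orientations are given as a unit quaternion [w, x, y, z].
In Python, from cell import r gives the robot as it stands.
- The arm moves only by the shell command python3 -m pendant 'ROWS' [FORCE]. ROWS is JSON, one flat list of numbers, 7 for each row, row after row: the closure, from 0 (fully open) to 1 (shut), then the shift along the tool's x, y, z in m, then the turn, a rotation vector about the tool's x, y, z in rad. A call has 1 to 5 rows; each row shifts and turns the commanded pose from where the row before left it, along the tool's axes as they then stand; what a row does not reach is not made up. A row lasts 1/8 s, in which the tool goes at most 62.5 mm and 10.7 degrees, less where a joint would pass 70% of its speed; a pose out of reach is approached as far as the arm can. A call with a gripper value outside its range is refused whole. The fingers move at their own pace and stop on an object; FORCE is the grip in N (left out, the last holds). Time passes only in rows, so rows that do not move let the fingers close. It gives the time, the measured TCP pose, the force and the opening at its end, in the units of the state.
- r.read_state(): the state, without advancing time (a new reading comes with each control period).
- r.grab_frame(name): name is "scene" or "top" or "wrist"; returns (picture, depth): 384x512x3 uint8, red, green, blue; 384x512 float32, m along the optical axis (not along the pixel's ray), 0 where there is no reading.
- r.camera_params(name): a dict with "fx", "fy", "cx", "cy" (pixels), "dist_coeffs" ([k1, k2, p1, p2, k3] as OpenCV has them; the pictures are not rectified), "R" (3x3) and "t" (3): a world point X has camera coordinates R X + t; the wrist camera has in their place "mount" (4x4, takes a point from camera to tool coordinates, whose origin is the TCP and whose axes are the flange's). Camera axes: x right, y down, z forward; pixel columns grow to the right and rows downward; lengths in m; the calibration is good to about 2 mm. A picture is of the moment at which its call begins: read the wrist's pose just before it. camera_params takes no time and is no camera call.
- r.job_done(): hands the job in, once; it reports no verdict.
The state is a dict: "time": time; "joint_pos": joint angles; "joint_velocities": joint speeds; "joint_efforts": joint torques, N m; "ee_pos": TCP position; "orientation": TCP orientation; "ft_force": force on the tool from outside, world axes, zero at the start; "ft_torque": the same for the moment, N m; "gripper_width": finger opening in m.
Only numpy, scipy, OpenCV 4.12 (cv2) and the standard library are available. Lean on these libraries where they do the work, as an engineer would, in place of code of your own. Each camera call takes 0.05 s, during which the arm holds its last target.

## Working session

There is one attempt and no reset: what is moved stays moved. The work goes in short steps, Python scripts to look and compute and a shell command to move; the robot and the scene stay as the last step left them, time stands still between calls to the robot, and variables do not carry over. Pictures are saved under pics/ and viewed, and the job is handed in when it is done.

```bash
ls; mkdir -p pics
cat > h.py <<'E'
import numpy as np, cv2
from cell import r
from scipy.spatial.transform import Rotation as R
def wp(name,u,v,z,cp=None,pose=None):
    "pixel -> world point on plane z"
    c=r.camera_params(name); K=np.array([[c['fx'],0,c['cx']],[0,c['fy'],c['cy']],[0,0,1]])
    n=cv2.undistortPoints(np.array([[[u,v]]],float),K,np.array(c['dist_coeffs'])).ravel()
    d=np.array([n[0],n[1],1.])
    if name=='wrist':
        s=pose; q=s['orientation']; T=np.eye(4); T[:3,:3]=R.from_quat([q[1],q[2],q[3],q[0]]).as_matrix(); T[:3,3]=s['ee_pos']
        M=T@np.array(c['mount']); o=M[:3,3]; d=M[:3,:3]@d
    else:
        Rm=np.array(c['R']); o=-Rm.T@np.array(c['t']); d=Rm.T@d
    if z is None: return o,d
    return o+d*(z-o[2])/d[2]
def grab(name,fn):
    s=r.read_state(); p,d=r.grab_frame(name); cv2.imwrite('pics/%s.png'%fn,p[:,:,::-1]); np.savez('pics/%s.npz'%fn,d=d,pos=s['ee_pos'],q=s['orientation'],p=p); return s,p,d
def pose(fn):
    z=np.load('pics/%s.npz'%fn); return dict(ee_pos=z['pos'],orientation=z['q'])
def depthpt(name,u,v,dep,pose=None):
    o,d=wp(name,u,v,None,pose=pose); return o+d*dep
E
python3 - <<'E'
from h import *
s,p,d=grab('top','top0'); grab('scene','sc0')
print({k:np.round(v,4) for k,v in s.items()}, r.pinch_z)
for n in('top','scene','wrist'): print(n,r.camera_params(n))
E
```

```text
pics
{'time': np.float64(0.0), 'joint_pos': array([-1.3069,  0.3219, -0.0701,  1.4517,  0.0226,  1.3708, -0.0569]), 'joint_velocities': array([ 0.0003, -0.0024, -0.0015,  0.0009,  0.0013,  0.0002,  0.0004]), 'joint_efforts': array([ 0.00000e+00, -4.93588e+01, -3.82100e-01, -3.14331e+01,
        1.30000e-02,  1.11000e-02, -0.00000e+00]), 'ee_pos': array([0.1606, 0.6293, 0.2302]), 'orientation': array([-1.000e-04,  1.245e-01,  9.922e-01, -1.000e-03]), 'ft_force': array([-0.8907, -0.8004, -0.0401]), 'ft_torque': array([0.0011, 0.0037, 0.0412]), 'gripper_width': np.float64(0.0856)} 0.0187
top {'fx': 488.6861919962344, 'fy': 488.6861919962344, 'cx': 250.46661908368324, 'cy': 197.99764413915224, 'dist_coeffs': array([-0.18911102,  0.        ,  0.        ,  0.        ,  0.        ]), 'R': array([[-0.0059683 , -0.9999041 , -0.01249647],
       [-0.98280824,  0.00817143, -0.18444833],
       [ 0.18453275,  0.01118079, -0.98276277]]), 't': array([0.01478136, 0.50370526, 1.84624625])}
scene {'fx': 412.0807359821124, 'fy': 412.0807359821124, 'cx': 253.95853398258777, 'cy': 192.6373119358603, 'dist_coeffs': array([-0.0490054,  0.       ,  0.       ,  0.       ,  0.       ]), 'R': array([[-0.54902181,  0.83568823, -0.01415068],
       [ 0.47049471,  0.29501889, -0.83162406],
       [-0.69080372, -0.46323757, -0.5551587 ]]), 't': array([ 0.29007396, -0.16224706,  1.76163521])}
wrist {'fx': 299.2633225371437, 'fy': 299.2633225371437, 'cx': 254.87311882285917, 'cy': 187.31408124321226, 'dist_coeffs': array([-0.04908348,  0.        ,  0.        ,  0.        ,  0.        ]), 'mount': array([[-1.50966727e-03, -9.50622440e-01, -3.10346094e-01,
         8.05924611e-02],
       [ 9.99995995e-01, -6.92144775e-04, -2.74433249e-03,
         7.39886012e-04],
       [ 2.39401962e-03, -3.10348994e-01,  9.50619677e-01,
        -1.43022342e-01],
       [ 0.00000000e+00,  0.00000000e+00,  0.00000000e+00,
         1.00000000e+00]])}
```

View pics/top0.png

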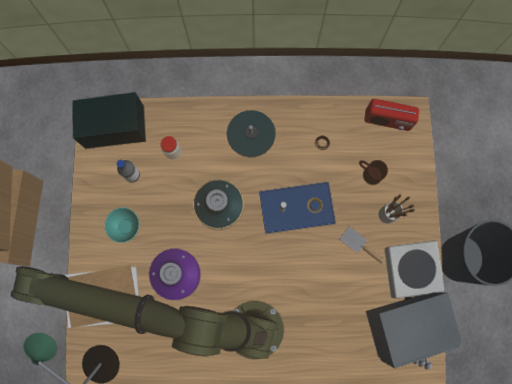

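View pics/sc0.png

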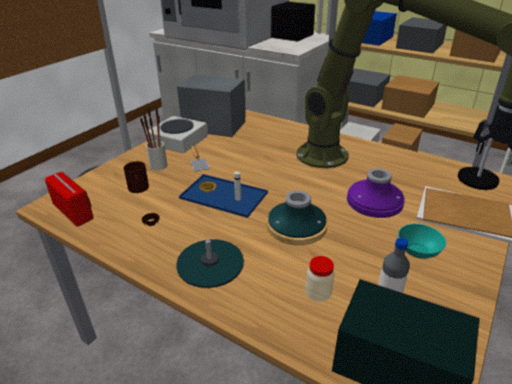

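The top view shows the green wheel_base hub at about (217,201), the drift at (283,206), the new cup at (315,205) in the blue tray, and the purple decoy at (171,273).

Run:
```python
from h import *
p=np.load('pics/top0.npz')['p']; d=np.load('pics/top0.npz')['d']
c=p[160:250,180:345,::-1]; cv2.imwrite('pics/c0.png',cv2.resize(c,None,fx=4.8,fy=4.8,interpolation=cv2.INTER_CUBIC))
for n,u,v in(('hubface',217,191),('cup',315,199),('tray',300,222),('drift top',284,205),('board',217,226),('bench',250,240),('bore',217,201)):
    print(n,d[v,u],np.round(depthpt('top',u,v,d[v,u]),4))
```

```text
hubface 1.8273438 [0.5181 0.1355 0.1181]
cup 1.9235231 [ 0.504  -0.2433  0.0132]
tray 1.9113683 [ 0.4135 -0.182   0.0093]
drift top 1.817823 [ 0.4635 -0.1143  0.1147]
board 1.8867564 [0.397  0.1414 0.0349]
bench 1.9148062 [ 0.3458  0.0146 -0.0047]
bore 1.8814894 [0.491  0.1401 0.0579]
```

View pics/c0.png

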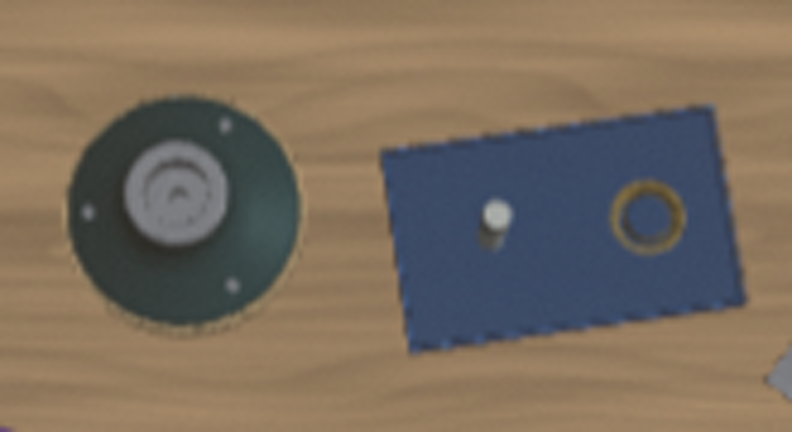

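Run:
```python
from h import *
print('hub',wp('top',216.6,199.9,.108)); print('cup',wp('top',314.7,204.9,.027)); print('drift',wp('top',283.3,204.3,.114))
for n,u,v in(('a',381,152),('b',711,107),('c',745,301),('d',411,352)): print(n,wp('top',180+u/4.8-.4,160+v/4.8-.4,.014))
s=r.read_state();q=s['orientation'];print(R.from_quat([q[1],q[2],q[3],q[0]]).as_matrix().round(3))
```

```text
hub [0.48613087 0.13757477 0.108     ]
cup [ 0.47798393 -0.23969371  0.027     ]
drift [ 0.46630173 -0.11175933  0.114     ]
a [ 0.53677277 -0.02222766  0.014     ]
b [ 0.57263402 -0.29625854  0.014     ]
c [ 0.41023349 -0.3186327   0.014     ]
d [ 0.37111707 -0.04507277  0.014     ]
[[-0.969  0.247 -0.   ]
 [ 0.247  0.969 -0.002]
 [-0.    -0.002 -1.   ]]
```

```bash
python3 -m pendant '[0,0,0,0,0,0,0.185, 0,0,0,0,0,0,0.185, 0,0,0,0,0,0,0.185, 0,0,0,0,0,0,0.185, 0,0,0,0,0,0,0.185]'; python3 -m pendant '[0,0,0,0,0,0,0.185, 0,0,0,0,0,0,0.185, 0,0,0,0,0,0,0.026, 0,-0.05,0.03,0,0,0,0, 0,-0.05,0.03,0,0,0,0]'; python3 -c "
from h import *
print(dir(r)); s=r.read_state();q=s['orientation'];print(R.from_quat([q[1],q[2],q[3],q[0]]).as_matrix().round(4),s['joint_pos'])"
```

```text
time: 0.72
ee_pos: [0.1606, 0.6295, 0.2307]
orientation: [0.0, 0.557, 0.831, -0.0]
ft_force: [-0.4, -0.2, -0.5]
gripper_width: 0.0852
time: 1.35
ee_pos: [0.2211, 0.5287, 0.2306]
orientation: [0.0, 0.705, 0.709, -0.0]
ft_force: [1.5, 0.1, 0.7]
gripper_width: 0.0852
['PlanningError', '__class__', '__delattr__', '__dict__', '__dir__', '__doc__', '__eq__', '__format__', '__ge__', '__getattribute__', '__getstate__', '__gt__', '__hash__', '__init__', '__init_subclass__', '__le__', '__lt__', '__module__', '__ne__', '__new__', '__reduce__', '__reduce_ex__', '__repr__', '__setattr__', '__sizeof__', '__str__', '__subclasshook__', '__weakref__', 'camera_params', 'grab_frame', 'job_done', 'pinch_z', 'read_state']
[[-4.6e-03  1.0e+00  3.0e-04]
 [ 1.0e+00  4.6e-03 -1.0e-03]
 [-1.0e-03  3.0e-04 -1.0e+00]] [-1.349503    0.15669692  0.14328085  1.65427285 -0.02228459  1.33307277
 -1.19808416]
```

```bash
python3 -m pendant '[0,-0.049,0.033,0,0,0,0, 0,-0.049,0.033,0,0,0,0, 0,-0.049,0.033,0,0,0,0, 0,-0.049,0.033,0,0,0,0, 0,-0.049,0.033,0,0,0,0]'; python3 -m pendant '[0,-0.049,0.033,0,0,0,0, 0,-0.049,0.033,0,0,0,0, 0,-0.048,0.033,0,0,0,0, 0,0,0,0,0,0,0]'; python3 -c "
from h import *
s,p,d=grab('wrist','w1'); print(s['ee_pos'],s['joint_pos'])
cv2.imwrite('pics/w1b.png',cv2.resize(p[:,:,::-1],None,fx=1.5,fy=1.5))"
```

```text
time: 1.98
ee_pos: [0.3865, 0.283, 0.2314]
orientation: [-0.0, 0.706, 0.708, 0.0]
ft_force: [0.6, -0.2, 1.2]
gripper_width: 0.0857
time: 2.48
ee_pos: [0.4869, 0.1334, 0.2316]
orientation: [0.001, 0.71, 0.705, -0.0]
ft_force: [-0.3, 0.4, 0.1]
gripper_width: 0.0854
[0.48690935 0.13342616 0.23161806] [-0.90650755 -0.00569703  0.58819276  1.82306709  0.00514456  1.32240737
 -0.32638993]
```

View pics/w1b.png

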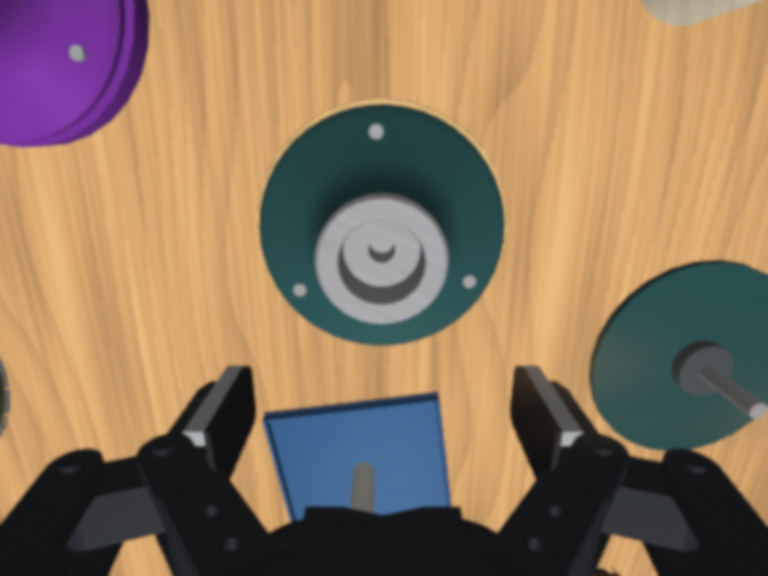

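Run:
```python
from h import *
z=np.load('pics/w1.npz'); d=z['d'];p=z['p']; P=pose('w1')
hs=[]
for u,v in((216,172),(292,172),(254,133),(240,136),(270,136),(222,190),(286,190),(254,208)): 
    X=depthpt('wrist',u,v,d[v,u],P); hs.append(X); print(u,v,X.round(4))
for u,v in((254,228),(180,70),(350,70),(254,60)): print('bench/..',depthpt('wrist',u,v,d[v,u],P).round(4))
for u,v in((163,246),(346,246),(130,293),(380,293)):
    X=depthpt('wrist',u,v,d[v,u],P); print('tip',d[v,u],(X-P['ee_pos']).round(4))
cv2.imwrite('pics/w1c.png',cv2.resize(p[110:240,180:330,::-1],None,fx=4.6,fy=4.6,interpolation=cv2.INTER_CUBIC))
```

```text
216 172 [0.4513 0.1435 0.116 ]
292 172 [0.5197 0.1423 0.1138]
254 133 [0.4857 0.1779 0.1155]
240 136 [0.4735 0.1751 0.1137]
270 136 [0.4995 0.175  0.1144]
222 190 [0.4557 0.1257 0.114 ]
286 190 [0.5146 0.1253 0.1141]
254 208 [0.485  0.1078 0.1145]
bench/.. [0.4842 0.0501 0.0392]
bench/.. [0.3988 0.2364 0.0013]
bench/.. [ 5.991e-01  2.351e-01 -4.000e-04]
bench/.. [4.858e-01 2.464e-01 3.000e-04]
tip 0.13795123 [-0.0432  0.0123  0.0207]
tip 0.1391518 [0.0421 0.0109 0.0195]
tip 0.11140204 [-0.0477  0.0086  0.0499]
tip 0.110156514 [0.0463 0.0086 0.0508]
```

View pics/w1c.png

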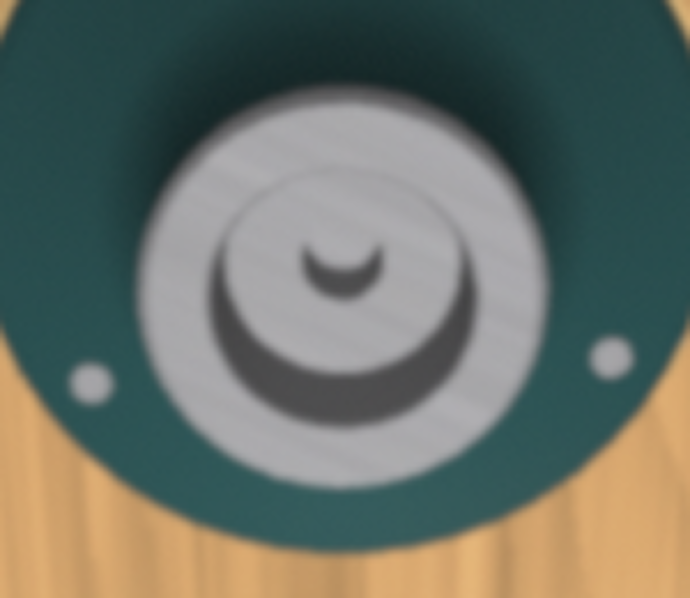

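Run:
```python
from h import *
P=pose('w1')
for z in(.112,.114): print(z,wp('wrist',254.2,173.7,z,pose=P), wp('top',216.6,199.9,z))
```

```text
0.112 [0.48550713 0.1404519  0.112     ] [0.48539358 0.13724679 0.112     ]
0.114 [0.4855196  0.14101765 0.114     ] [0.48502494 0.1370828  0.114     ]
```

```bash
python3 -m pendant '[0.25,-0.0622,0,0.01,0,0,0, 0.25,-0.0622,0,0.01,0,0,0, 0.25,-0.0622,0,0.01,0,0,0, 0.25,-0.0622,0,0.01,0,0,0, 0.25,-0.0622,0,0.01,0,0,0]'; python3 -m pendant '[0.25,-0.055,-0.005,0.02,0,0,0, 0.25,0,0,0.02,0,0,0, 0.25,0,0,0,0,0,0]'; python3 -c "
from h import *
s,p,d=grab('wrist','w2'); print(s['ee_pos'],s['joint_pos'],s['orientation'])
cv2.imwrite('pics/w2b.png',cv2.resize(p[:,:,::-1],None,fx=1.5,fy=1.5))"
```

```text
time: 3.15
ee_pos: [0.485, -0.1692, 0.1815]
orientation: [-0.0, 0.705, 0.709, 0.001]
ft_force: [1.0, 0.2, -0.9]
gripper_width: 0.0642
time: 3.52
ee_pos: [0.4789, -0.223, 0.1401]
orientation: [-0.002, 0.706, 0.708, -0.001]
ft_force: [-0.9, -0.2, -0.5]
gripper_width: 0.0638
[ 0.47885559 -0.22298303  0.14010074] [-0.49113238  0.1874189   0.97082822  1.89274205 -0.16865554  1.1513753
  0.54360588] [-0.00173819  0.70627509  0.7079349  -0.00081404]
```

View pics/w2b.png

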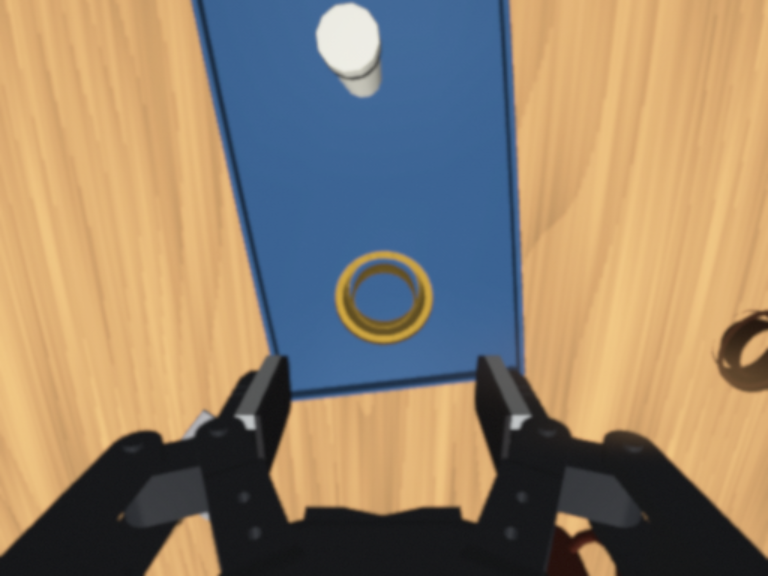

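Run:
```python
from h import *
P=pose('w2'); z=np.load('pics/w2.npz'); d=z['d']
print('cup',wp('wrist',255.8,198.1,.027,pose=P)); print('drift top',wp('wrist',231.5,26.5,.114,pose=P))
for u,v in((256,227),(226,198),(286,198),(256,170)): print(depthpt('wrist',u,v,d[v,u],P).round(4))
cx=wp('wrist',0,0,None,pose=P)[0]
for c in(186,188,190,320,322,324):
  print(c,[(v,*(depthpt('wrist',c,v,d[v,c],P)-P['ee_pos']).round(4)) for v in range(236,262,4)])
```

```text
cup [ 0.47830999 -0.23690759  0.027     ]
drift top [ 0.46595078 -0.11111925  0.114     ]
[ 0.4785 -0.2686  0.0215]
[ 0.4505 -0.2389  0.0217]
[ 0.5064 -0.2387  0.0216]
[ 0.4784 -0.212   0.0209]
186 [(236, np.float64(-0.0727), np.float64(-0.0634), np.float64(-0.1333)), (240, np.float64(-0.034), np.float64(0.0113), np.float64(0.014)), (244, np.float64(-0.0329), np.float64(0.0118), np.float64(0.0188)), (248, np.float64(-0.0324), np.float64(0.011), np.float64(0.0212)), (252, np.float64(-0.0323), np.float64(0.0094), np.float64(0.0221)), (256, np.float64(-0.0325), np.float64(0.0073), np.float64(0.0221)), (260, np.float64(-0.0326), np.float64(0.0054), np.float64(0.0224))]
188 [(236, np.float64(-0.0712), np.float64(-0.0646), np.float64(-0.1356)), (240, np.float64(-0.0329), np.float64(0.0117), np.float64(0.0147)), (244, np.float64(-0.0326), np.float64(0.0105), np.float64(0.0164)), (248, np.float64(-0.0324), np.float64(0.0091), np.float64(0.0178)), (252, np.float64(-0.0324), np.float64(0.0073), np.float64(0.0184)), (256, np.float64(-0.0324), np.float64(0.0054), np.float64(0.0189)), (260, np.fl
[... 1260 characters left out ...]
.0089), np.float64(0.017)), (252, np.float64(0.0314), np.float64(0.0073), np.float64(0.0179)), (256, np.float64(0.0316), np.float64(0.0051), np.float64(0.0179)), (260, np.float64(0.0315), np.float64(0.0035), np.float64(0.0189))]
324 [(236, np.float64(0.0703), np.float64(-0.064), np.float64(-0.1355)), (240, np.float64(0.033), np.float64(0.0114), np.float64(0.0135)), (244, np.float64(0.0322), np.float64(0.0112), np.float64(0.0171)), (248, np.float64(0.0318), np.float64(0.0103), np.float64(0.0194)), (252, np.float64(0.0314), np.float64(0.0095), np.float64(0.0216)), (256, np.float64(0.0317), np.float64(0.007), np.float64(0.0211)), (260, np.float64(0.0316), np.float64(0.0055), np.float64(0.022))]
```

Run:
```python
from h import *
P=pose('w2'); z=np.load('pics/w2.npz'); d=z['d']
vv,uu=np.mgrid[160:236,215:300]
X=np.array([depthpt('wrist',u,v,d[v,u],P) for u,v in zip(uu.ravel(),vv.ravel())])
rr=np.hypot(X[:,0]-.4783,X[:,1]+.2369)
for a in range(0,44,2):
  m=(rr>a/1e3)&(rr<(a+2)/1e3); print(a,m.sum(),np.median(X[m,2]).round(4),np.percentile(X[m,2],90).round(4))
vv,uu=np.mgrid[236:300,150:360]
Y=np.array([depthpt('wrist',u,v,d[v,u],P) for u,v in zip(uu.ravel(),vv.ravel())])-P['ee_pos']
for sx in(-1,1):
  m=(Y[:,0]*sx>.028)&(Y[:,0]*sx<.06)&(Y[:,2]>-.03); print(sx,np.percentile(Y[m,2],[0,.5,1,2,5]).round(4), Y[m,0][np.argmin(Y[m,2])])
  for y0 in np.arange(-.012,.014,.004):
    k=m&(abs(Y[:,1]-y0)<.002); print(y0,k.sum(), Y[k,2].min().round(4) if k.any() else None)
```

```text
Traceback (most recent call last):
  File "h.py", line 21, in depthpt
    o,d=wp(name,u,v,None,pose=pose); return o+d*dep
        ~~^^^^^^^^^^^^^^^^^^^^^^^^^
  File "h.py", line 6, in wp
    c=r.camera_params(name); K=np.array([[c['fx'],0,c['cx']],[0,c['fy'],c['cy']],[0,0,1]])
ValueError: time passes only in moves, steps and waits
```

Run:
```python
import cv2
p=cv2.imread('pics/w2.png'); cv2.imwrite('pics/w2c.png',cv2.resize(p[150:330,140:370],None,fx=3.3,fy=3.3,interpolation=cv2.INTER_CUBIC))
```

```text
(no output)
```

View pics/w2c.png

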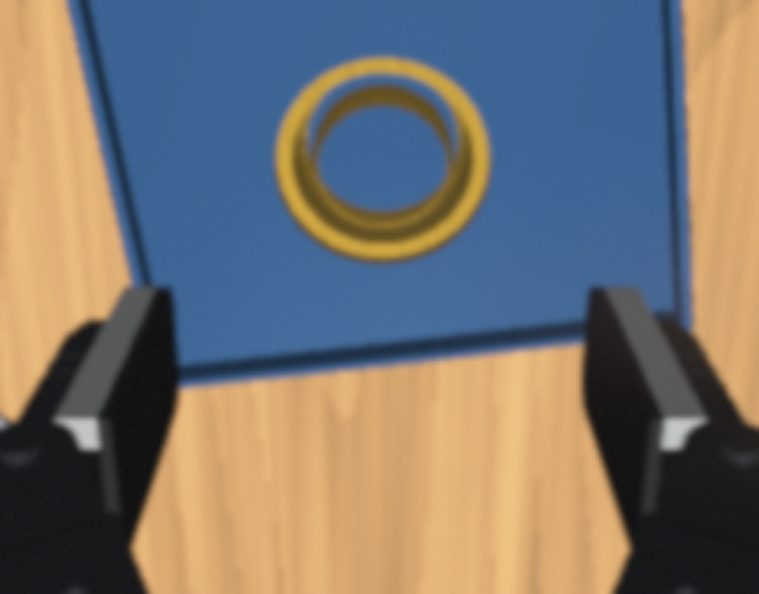

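```bash
cat > h.py <<'E'
import numpy as np, cv2, pickle, os
from cell import r
from scipy.spatial.transform import Rotation as R
if not os.path.exists('cp.pkl'): pickle.dump({n:r.camera_params(n) for n in('top','scene','wrist')},open('cp.pkl','wb'))
CP=pickle.load(open('cp.pkl','rb'))
def Rq(q): return R.from_quat([q[1],q[2],q[3],q[0]]).as_matrix()
def rays(name,u,v,pose=None):
    c=CP[name]; K=np.array([[c['fx'],0,c['cx']],[0,c['fy'],c['cy']],[0,0,1]])
    uv=np.stack([np.ravel(u),np.ravel(v)],-1).astype(float)[:,None]
    n=cv2.undistortPoints(uv,K,np.array(c['dist_coeffs']))[:,0]
    d=np.c_[n,np.ones(len(n))]
    if name=='wrist':
        T=np.eye(4); T[:3,:3]=Rq(pose['orientation']); T[:3,3]=pose['ee_pos']
        M=T@np.array(c['mount']); return M[:3,3],d@M[:3,:3].T
    Rm=np.array(c['R']); return -Rm.T@np.array(c['t']), d@Rm
def wp(name,u,v,z,pose=None):
    o,d=rays(name,u,v,pose); return (o+d*((z-o[2])/d[:,2])[:,None]).squeeze()
def depthpt(name,u,v,dep,pose=None):
    o,d=rays(name,u,v,pose); return (o+d*np.ravel(dep)[:,None]).squeeze()
def grab(name,fn):
    s=r.read_state(); p,d=r.grab_frame(name); cv2.imwrite('pics/%s.png'%fn,p[:,:,::-1]); np.savez('pics/%s.npz'%fn,d=d,pos=s['ee_pos'],q=s['orientation'],p=p); return s,p,d
def pose(fn):
    z=np.load('pics/%s.npz'%fn); return dict(ee_pos=z['pos'],orientation=z['q'])
def crop(fn,out,x0,x1,y0,y1,f):
    p=cv2.imread('pics/%s.png'%fn); cv2.imwrite('pics/%s.png'%out,cv2.resize(p[y0:y1,x0:x1],None,fx=f,fy=f,interpolation=cv2.INTER_CUBIC))
E
python3 - <<'E'
from h import *
P=pose('w2'); z=np.load('pics/w2.npz'); d=z['d']
vv,uu=np.mgrid[160:236,215:300]
X=depthpt('wrist',uu,vv,d[160:236,215:300],P)
rr=np.hypot(X[:,0]-.4783,X[:,1]+.2369)
for a in range(0,44,3):
  m=(rr>a/1e3)&(rr<(a+3)/1e3); print(a,m.sum(),np.percentile(X[m,2],[10,50,90]).round(4))
vv,uu=np.mgrid[234:300,150:360]
Y=depthpt('wrist',uu,vv,d[234:300,150:360],P)-P['ee_pos']
for sx in(-1,1):
  m=(Y[:,0]*sx>.028)&(Y[:,0]*sx<.06)&(Y[:,2]>-.03)
  for y0 in np.arange(-.012,.014,.004):
    k=m&(abs(Y[:,1]-y0)<.002); print(sx,y0.round(3),k.sum(), np.percentile(Y[k,2],[0,5,20]).round(4) if k.any() else None)
E
```

```text
0 27 [0.0039 0.0048 0.0057]
3 82 [0.0038 0.0047 0.0054]
6 138 [0.004  0.0048 0.0056]
9 135 [0.0038 0.0045 0.0055]
12 140 [0.0039 0.0048 0.0055]
15 432 [0.0041 0.0059 0.0251]
18 408 [0.004  0.0052 0.0241]
21 297 [0.004  0.0051 0.0219]
24 792 [0.0046 0.0118 0.022 ]
27 839 [0.0043 0.0198 0.0223]
30 573 [0.0042 0.02   0.0245]
33 310 [0.0037 0.0046 0.0056]
36 356 [0.0037 0.0046 0.0055]
39 417 [0.0037 0.0046 0.0055]
42 422 [0.0039 0.0047 0.0056]
-1 -0.012 7 [0.0167 0.0188 0.0242]
-1 -0.008 104 [0.0079 0.0091 0.0131]
-1 -0.004 128 [0.0071 0.0085 0.0145]
-1 0.0 171 [0.0071 0.0091 0.017 ]
-1 0.004 225 [0.0074 0.0101 0.0202]
-1 0.008 574 [0.0074 0.0143 0.0205]
-1 0.012 1055 [0.0095 0.014  0.0244]
1 -0.012 11 [0.014  0.0149 0.0179]
1 -0.008 97 [0.0069 0.0087 0.0138]
1 -0.004 129 [0.0068 0.0077 0.0142]
1 0.0 170 [0.0057 0.0094 0.0171]
1 0.004 227 [0.0062 0.0095 0.0186]
1 0.008 545 [0.0069 0.0136 0.0198]
1 0.012 1056 [0.009  0.0136 0.0237]
```

Run:
```python
from h import *
P=pose('w2'); z=np.load('pics/w2.npz'); d=z['d']
vv,uu=np.mgrid[164:234,220:294]
X=depthpt('wrist',uu,vv,d[164:234,220:294],P).reshape(70,74,3)
for v in range(0,70,3): print(164+v,' '.join('%2d'%(1e3*h) for h in X[v,::3,2]))
for z0 in(.021,.027): print(z0,wp('wrist',[223.2,288.5],[198,198],z0,P), wp('wrist',[255.8,255.8],[167.2,229.2],z0,P))
v,u=26,231; print('drift',depthpt('wrist',u,v,d[v,u],P))
crop('w2','w2d',215,300,160,236,8)
```

```text
164  4  5  5  4  5  4  3  3  5  4  5  3  4  3  4  5  3  5  4  5  4  4  4  5  5
167  3  4  4  5  3  3  5  4  4  4  5  4  4  5  4  4  4  4  3  5  3  5  4  4  4
170  4  4  4  5  4  4  4  4 21 21 22 22 20 21 22 22 20  4  4  5  4 283  4  4  5
173  4  3  4  4  4  5 21 21 21  5  4  4  5  4  4 21 20 20 21  4  5  4  5  3  4
176  4  3  5  4  4 22 21  4  6  4 14 16 15 15  4  5  5 20 21 20  3  4  4  3  5
179  4  4  4  4 22 21  4  5 14 20 23 22 23 22 21 16  4  5  7 20 22  4  4  4  5
182  4  4  4 20 20  5  5 18 22 24 26 28  4 26 26 24 21  6  5 22 21  4  4  4  5
185  4  5 21 22  8  4 19 23 26  4  4  5  4  5  4  4 25 23  4  5 20 21  4  3  4
188  4  4 20 20  5  6 23  4  4  5  3  4  3  5  4  3  4 23 19  5 10 21  4  4  3
191  4  4 22 14  5 22 26  5  4  5  5  5  5  4  5  5  4  4 23  5  8 21 20  5  4
194  5 24 23 12  6 24  5  4  5  3  4  3  5  4  5  4  3  4 26  4  9 21 21  4  5
197  3 22 22 12  4 24  3  4  4  3  5  3  6  4  5  5  4  3  4  5  8 21 20  3  5
200  5 22 21 14  7 25  4  4  5  3  3  4  4  4  5  5  4  4  5  4  9 22 21  5  4
203  4 25 22 16  9 24  4  4  4  4  4  4  4  4  3  4  4  5  5  7 12 21 22
[... 469 characters left out ...]
  4  4  4  5
224  4  4  5  5  4  3 23 21 22 21 21 21 21 21 20 22 21 22 25  5  5  4  5  3  3
227  5  5  4  5  4  4  4  5 24 22 21 22 21 20 22 23 25  4  4  4  4  5  5  4  5
230  4  5  4  4  4  5  4  4  4  4  5  4  4  4  4  4  4  4  4  4  5  4  3  4  5
233  5  4  3  5  5  4  4  5  4  4  4  5  4  3  4  5  3  4  4  5  4  4  4  4  4
0.021 [[ 0.44781517 -0.23913343  0.021     ]
 [ 0.50881906 -0.23893567  0.021     ]] [[ 0.47823896 -0.20940325  0.021     ]
 [ 0.47835078 -0.27122389  0.021     ]]
0.027 [[ 0.44853025 -0.23691299  0.027     ]
 [ 0.5081383  -0.23671975  0.027     ]] [[ 0.47825791 -0.20786307  0.027     ]
 [ 0.47836717 -0.26826919  0.027     ]]
drift [ 0.46571515 -0.11092057  0.11420643]
```

View pics/w2d.png

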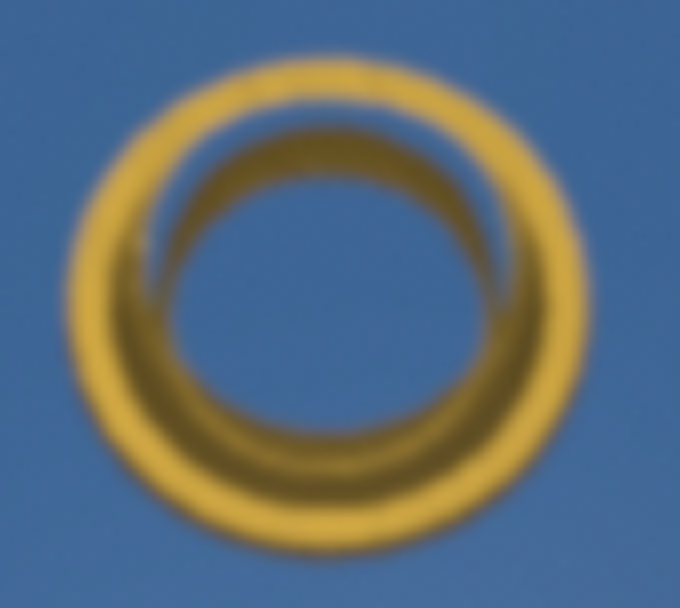

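```bash
python3 -m pendant '[0.2,-0.016,-0.0006,0.04,0,0,0, 0.2,0,0,0.045,0,0,0, 0.2,0,0,0,0,0,0, 0.2,0,0,0,0,0,0]' 50; python3 -c "
from h import *
s,p,d=grab('wrist','w3'); print(s['ee_pos'],Rq(s['orientation']).round(4))
crop('w3','w3b',100,420,120,350,2.4)"
```

```text
time: 4.08
ee_pos: [0.4808, -0.2402, 0.0585]
orientation: [0.001, 0.706, 0.708, 0.001]
ft_force: [-0.0, -0.1, 0.6]
gripper_width: 0.0683
[ 0.4808048  -0.24020748  0.05854502] [[-2.2e-03  1.0e+00  2.5e-03]
 [ 1.0e+00  2.2e-03 -2.0e-04]
 [-2.0e-04  2.5e-03 -1.0e+00]]
```

View pics/w3b.png

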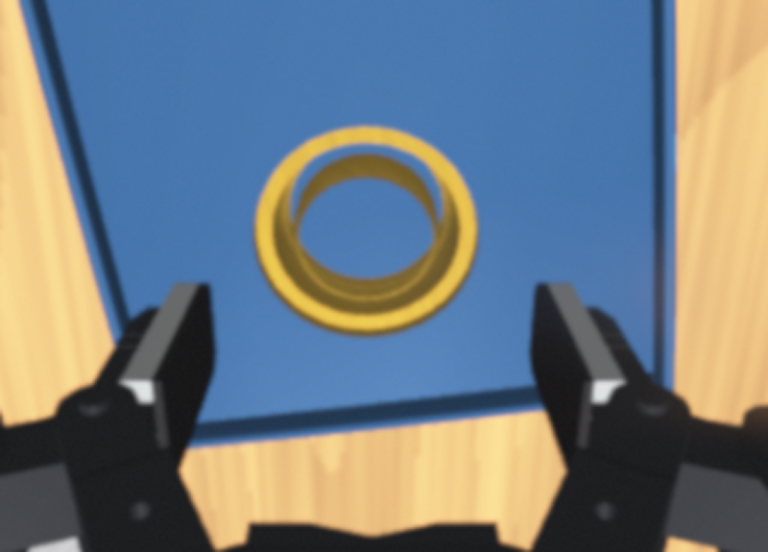

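```bash
python3 -m pendant '[0.2,0,0,0,0,0,0]'; python3 -c "
from h import *
P=pose('w3')
for z0 in(.021,.027): print(z0,wp('wrist',[100+255/2.4-.3,100+478/2.4-.3],[120+230/2.4,120+230/2.4],z0,P), wp('wrist',[252.5,252.5],[120+126/2.4-.3,120+334/2.4-.3],z0,P))
s=r.read_state();print(s['ee_pos'],s['joint_velocities'])"
```

```text
time: 4.25
ee_pos: [0.4807, -0.2407, 0.0586]
orientation: [0.001, 0.707, 0.707, 0.001]
ft_force: [-0.6, 0.4, -0.2]
gripper_width: 0.0681
0.021 [[ 0.44795621 -0.23869407  0.021     ]
 [ 0.50903892 -0.23863418  0.021     ]] [[ 0.47862072 -0.20895979  0.021     ]
 [ 0.47850336 -0.27110145  0.021     ]]
0.027 [[ 0.44902644 -0.23604887  0.027     ]
 [ 0.50807921 -0.23599097  0.027     ]] [[ 0.47867188 -0.20730273  0.027     ]
 [ 0.47855843 -0.26737928  0.027     ]]
[ 0.48072516 -0.24069641  0.05862638] [ 0.00357301  0.00597281 -0.00081926  0.00764079 -0.00270194 -0.00208802
  0.00123869]
```

```bash
python3 -m pendant '[0.2,0.0023,-0.0022,0.03,0,0,0, 0.2,0,0,0.015,0,0,0, 0.2,0,0,0,0,0,0, 0.2,0,0,0,0,0,0]' 50
```

```text
time: 4.75
ee_pos: [0.4776, -0.2389, 0.0126]
orientation: [0.001, 0.707, 0.707, 0.0]
ft_force: [-0.1, -0.4, -0.2]
gripper_width: 0.0682
```

```bash
python3 -m pendant '[0.2,0,0,-0.0015,0,0,0, 0.5,0,0,0,0,0,0, 0.5,0,0,0,0,0,0, 0.5,0,0,0,0,0,0, 0.5,0,0,0,0,0,0]' 50; python3 -c "
from h import *
s,p,d=grab('wrist','w4'); print(s['ee_pos'],s['gripper_width'],s['ft_force'])
crop('w4','w4b',100,420,120,350,2.4)"
```

```text
time: 5.38
ee_pos: [0.478, -0.2388, 0.0151]
orientation: [0.001, 0.707, 0.707, 0.001]
ft_force: [-2.2, 1.2, 10.6]
gripper_width: 0.0582
[ 0.47803631 -0.23880333  0.01512183] 0.05821131614590138 [-2.1631318   1.2445696  10.63780457]
```

View pics/w4b.png

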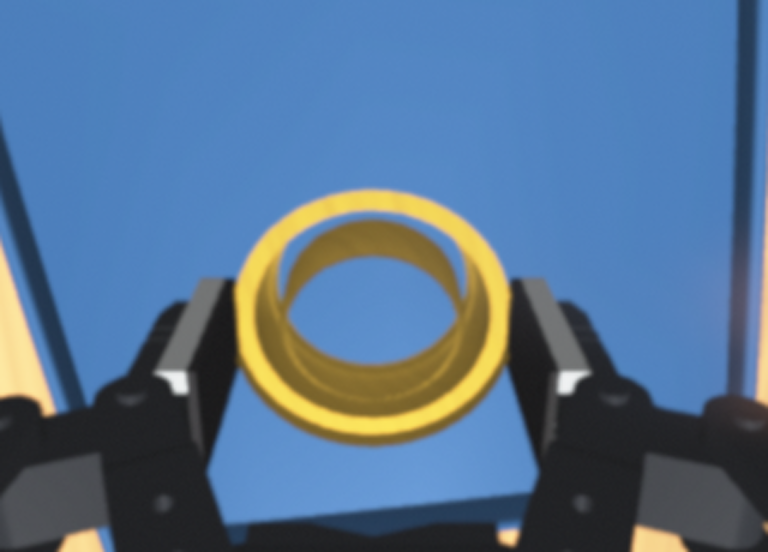

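```bash
python3 -m pendant '[0.5,0,0,-0.04,0,0,0, 0.5,0,0,-0.05,0,0,0, 0.5,0.02,0.0075,-0.05,0,0,0, 0.5,0.05,0,-0.04,0,0,0, 0.5,0.055,0,0,0,0,0]'; python3 -m pendant '[0.5,0.055,0,0,0,0,0, 0.5,0.055,0,0,0,0,0, 0.5,0.05,0,0,0,0,0, 0.5,0.04,0,0,0,0,0, 0.5,0,0,0,0,0,0]';python3 -c "
from h import *
s,p,d=grab('wrist','w5'); print(s['ee_pos'],s['gripper_width'],s['ft_force'])
crop('w5','w5b',100,420,50,350,2)"
```

```text
time: 6.05
ee_pos: [0.4864, -0.1148, 0.1956]
orientation: [0.002, 0.708, 0.706, 0.003]
ft_force: [0.0, 1.4, -2.7]
gripper_width: 0.0578
time: 6.68
ee_pos: [0.4837, 0.0891, 0.1921]
orientation: [-0.0, 0.705, 0.709, 0.0]
ft_force: [0.0, -0.6, -1.9]
gripper_width: 0.0583
[0.48372989 0.08913133 0.19208352] 0.058257170471379294 [ 0.02674943 -0.64036411 -1.91256705]
```

View pics/w5b.png

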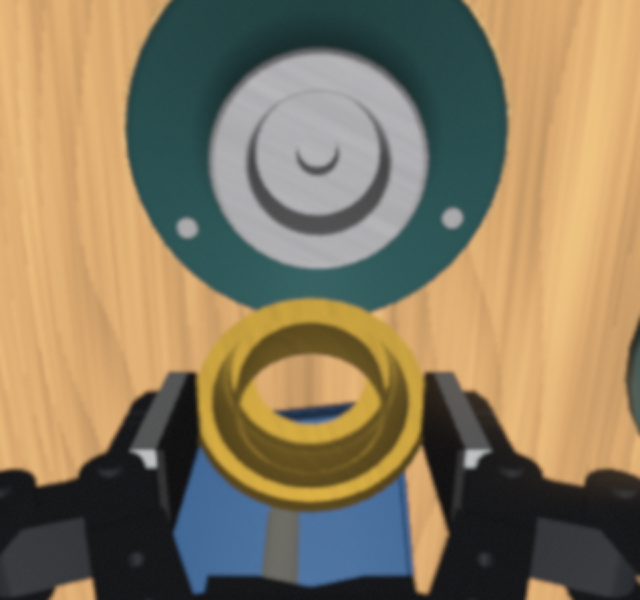

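Run:
```python
from h import *
P=pose('w5'); d=np.load('pics/w5.npz')['d']
M=Rq(P['orientation']); print(M.round(4))
tl=lambda X:((X-P['ee_pos'])@M).round(4)
for u,v in((215,130),(305,130),(259,82),(259,177),(225,160),(300,155)): print('face z',depthpt('wrist',u,v,d[v,u],P).round(4))
for z in(.112,.113,.114):
  L=wp('wrist',[204.3,313.8],[128.7]*2,z,P); T=wp('wrist',[258.8]*2,[73.8,183.8],z,P); print(z,'dia',np.linalg.norm(L[1]-L[0]),np.linalg.norm(T[1]-T[0]),'hub',(L.mean(0)[0],T.mean(0)[1]), 'tool',tl(np.r_[L.mean(0)[0],T.mean(0)[1],z]))
zt=P['ee_pos'][2]+.0119
L=wp('wrist',[198.2,312.2],[250]*2,zt,P); T=wp('wrist',[255.2]*2,[198.2,305.8],zt,P); T2=wp('wrist',[255.2]*2,[198.2,305.8],zt-.006,P)
print('cup',L,T,T2, tl(L.mean(0)),tl(T.mean(0)))
```

```text
[[-6.3e-03  1.0e+00 -4.0e-04]
 [ 1.0e+00  6.3e-03  5.0e-04]
 [ 5.0e-04 -4.0e-04 -1.0e+00]]
face z [0.4534 0.1413 0.1147]
face z [0.5195 0.1414 0.1131]
face z [0.4853 0.1748 0.1133]
face z [0.4859 0.1057 0.1151]
face z [0.4601 0.1187 0.1141]
face z [0.5166 0.1228 0.1139]
0.112 dia 0.08103002382758406 0.08106533184559597 hub (np.float64(0.4856184556183317), np.float64(0.13982997748081813)) tool [0.0506 0.0022 0.0801]
0.113 dia 0.08066689766337932 0.08070204745281692 hub (np.float64(0.48560745554185253), np.float64(0.13996578586176056)) tool [0.0508 0.0022 0.0791]
0.114 dia 0.08030377149917459 0.08033876306003784 hub (np.float64(0.48559645546537333), np.float64(0.14010159424270302)) tool [0.0509 0.0022 0.0781]
cup [[0.45484075 0.09371361 0.20398352]
 [0.5116176  0.09409752 0.20398352]] [[0.48310668 0.12142999 0.20398352]
 [0.48342551 0.05991229 0.20398352]] [[0.48310407 0.11920198 0.19798352]
 [0.48343748 0.05487016 0.19798352]] [ 0.0048 -0.0005 -0.0119] [ 0.0015 -0.0005 -0.0119]
```

```bash
python3 -m pendant '[0.5,0.05,0.0027,0,0,0,0, 0.5,0,0,0.045,0,0,0, 0.5,0,0,0,0,0,0, 0.5,0,0,0,0,0,0]';python3 -c "
from h import *
s,p,d=grab('wrist','w6'); print(s['ee_pos'],s['ft_force'],Rq(s['orientation']).round(4))
crop('w6','w6b',100,420,50,350,2)
grab('scene','s6');crop('s6','s6b',240,360,160,260,6)"
```

```text
time: 7.22
ee_pos: [0.488, 0.1339, 0.1484]
orientation: [0.0, 0.708, 0.706, 0.0]
ft_force: [-0.0, -1.1, -0.4]
gripper_width: 0.0579
[0.48795643 0.13393015 0.14838829] [-0.00144611 -1.05917044 -0.39903229] [[ 2.7e-03  1.0e+00  1.2e-03]
 [ 1.0e+00 -2.7e-03  2.0e-04]
 [ 2.0e-04  1.2e-03 -1.0e+00]]
```

View pics/w6b.png

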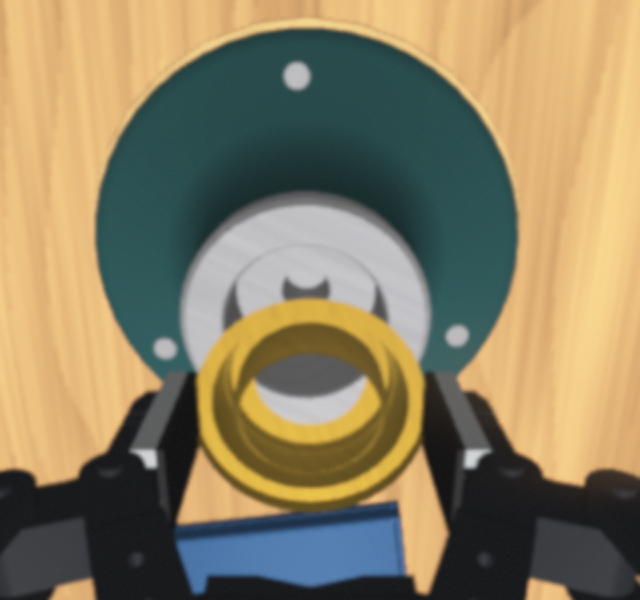

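View pics/s6b.png

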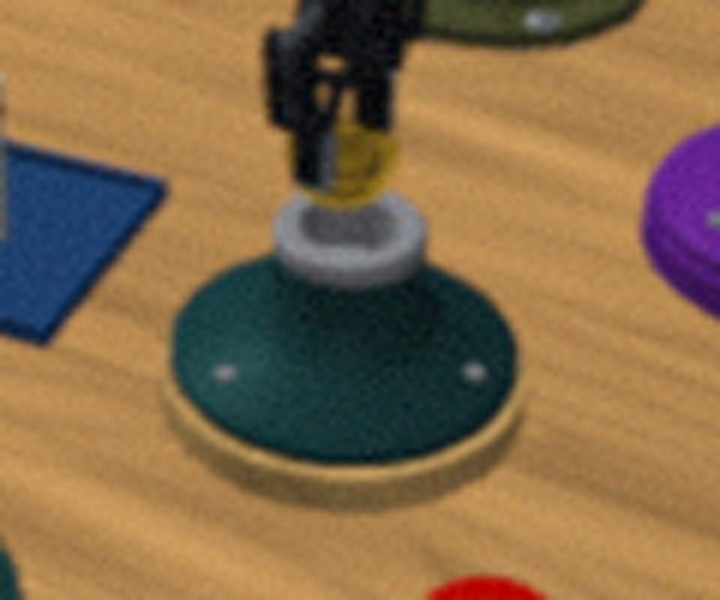

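Run:
```python
from h import *
P=pose('w6'); z=.113
L=wp('wrist',[190.3,315.3],[212]*2,z,P); T=wp('wrist',252.7,151.8,z,P); print(L,T, 'hub y',T[1]-.0405)
s=r.read_state(); print(s['ee_pos'],s['joint_velocities'].round(3))
```

```text
[[0.4454338  0.1392638  0.113     ]
 [0.5263448  0.13899274 0.113     ]] [0.48610447 0.17857778 0.113     ] hub y 0.13807778391343234
[0.48841791 0.13467479 0.14899279] [-0.003 -0.001 -0.006  0.001 -0.004 -0.005  0.003]
```

```bash
python3 -m pendant '[0.5,0.0042,-0.0019,0.012,0,0,0, 0.5,0,0,0.006,0,0,0, 0.5,0,0,0,0,0,0, 0.5,0,0,0,0,0,0]';python3 -c "
from h import *
s,p,d=grab('wrist','w7'); print(s['ee_pos'],s['ft_force'],Rq(s['orientation']).round(4))
crop('w7','w7b',100,420,50,350,2)"
```

```text
time: 7.82
ee_pos: [0.4853, 0.1396, 0.1293]
orientation: [0.0, 0.707, 0.707, 0.0]
ft_force: [-0.2, 0.6, -2.0]
gripper_width: 0.0579
[0.48531966 0.13955581 0.12932388] [-0.17136461  0.60603967 -1.96429308] [[ 1.e-04  1.e+00  1.e-04]
 [ 1.e+00 -1.e-04 -1.e-04]
 [-1.e-04  1.e-04 -1.e+00]]
```

View pics/w7b.png

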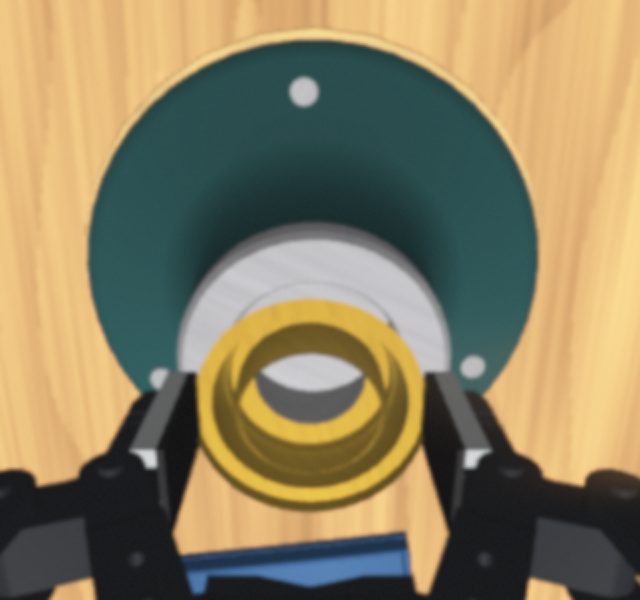

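Run:
```python
from h import *
P=pose('w7'); z=.113
L=wp('wrist',[188.8,324.8],[230]*2,z,P); T=wp('wrist',256.7,169.2,z,P); print(L,T, 'hub',L[:,0].mean(),T[1]-.0405)
zt=P['ee_pos'][2]+.0119
C=wp('wrist',[198.2,312],[250]*2,zt-.004,P); T=wp('wrist',[255]*2,[198.7,305.2],zt,P);U=wp('wrist',[255]*2,[198.7,305.2],zt-.006,P)
print('cup',C[:,0].mean(),T[1,1]+.03,U[0,1]-.03)
s=r.read_state(); print(s['ee_pos'])
```

```text
[[0.44555347 0.14132642 0.113     ]
 [0.52591092 0.14130226 0.113     ]] [0.48567985 0.1783764  0.113     ] hub 0.48573219062545026 0.13787640303272403
cup 0.4847842885306236 0.1407285027189359 0.1393790734638284
[0.48543803 0.13956286 0.12943536]
```

```bash
python3 -m pendant '[0.5,-0.001,0.0006,0.003,0,0,0, 0.5,0,0,0.003,0,0,0, 0.5,0,0,0.001,0,0,0]'; python3 -m pendant '[0.5,0,0,0.002,0,0,0,0.5,0,0,0,0,0,0]'
```

```text
time: 8.25
ee_pos: [0.486, 0.1388, 0.1224]
orientation: [-0.0, 0.707, 0.707, 0.0]
ft_force: [0.2, 0.1, 0.5]
gripper_width: 0.0581
time: 8.5
ee_pos: [0.4864, 0.1394, 0.1209]
orientation: [-0.0, 0.707, 0.707, 0.001]
ft_force: [-0.7, 1.4, 4.5]
gripper_width: 0.0583
```

```bash
python3 -m pendant '[0.5,0,0,0,0,0,0]'; python3 -m pendant '[0.5,0,0,0.001,0,0,0,0.5,0,0,0,0,0,0]'; python3 -c "
from h import *
s=r.read_state(); print(s['ft_force'],s['ft_torque'],s['ee_pos'])
grab('scene','s8');crop('s8','s8b',270,330,180,230,12)"
```

```text
time: 8.62
ee_pos: [0.4863, 0.1394, 0.1209]
orientation: [-0.0, 0.707, 0.707, 0.001]
ft_force: [-0.6, 2.9, 4.4]
gripper_width: 0.0584
time: 8.88
ee_pos: [0.4864, 0.1398, 0.1201]
orientation: [-0.0, 0.707, 0.707, 0.001]
ft_force: [-0.9, 2.7, 6.2]
gripper_width: 0.058
[-0.86136468  2.7207372   6.18780855] [ 0.63993917  0.19606763 -0.06236833] [0.48641896 0.13977376 0.12013064]
```

View pics/s8b.png

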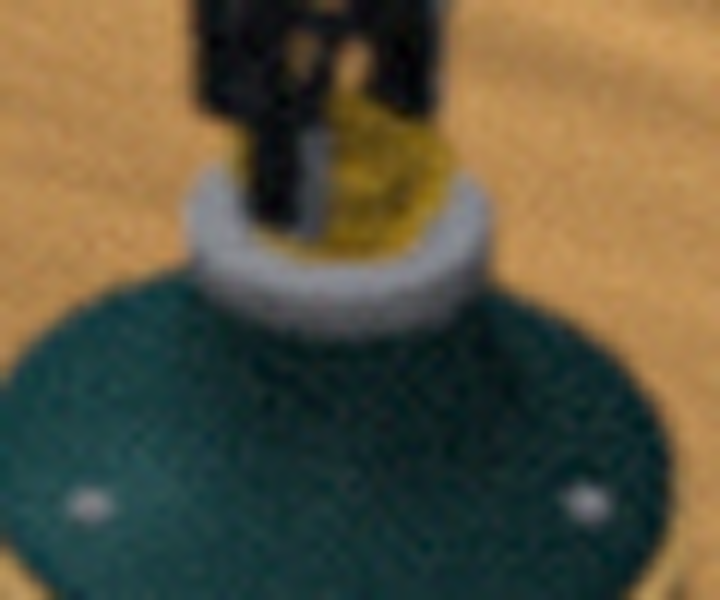

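```bash
python3 -m pendant '[0.5,0.0012,-0.0003,0,0,0,0,0.5,0,0,0,0,0,0]';  python3 -m pendant '[0.5,0.0005,0,0.001,0,0,0,0.5,0,0,0,0,0,0]'
```

```text
time: 9.18
ee_pos: [0.4862, 0.1401, 0.1196]
orientation: [0.0, 0.707, 0.707, 0.001]
ft_force: [1.1, 2.0, 1.1]
gripper_width: 0.058
time: 9.43
ee_pos: [0.486, 0.14, 0.1181]
orientation: [0.001, 0.707, 0.707, 0.0]
ft_force: [4.2, 1.3, 0.1]
gripper_width: 0.058
```

```bash
python3 -m pendant '[0.5,0.0003,0.0005,0.001,0,0,0,0.5,0,0,0,0,0,0]';  python3 -m pendant '[0.5,0,0,0.0015,0,0,0,0.5,0,0,0,0,0,0]'
```

```text
time: 9.68
ee_pos: [0.4861, 0.1402, 0.117]
orientation: [0.0, 0.707, 0.707, -0.0]
ft_force: [4.8, 0.1, 0.0]
gripper_width: 0.058
time: 9.93
ee_pos: [0.4862, 0.1403, 0.1157]
orientation: [0.0, 0.707, 0.707, 0.0]
ft_force: [3.9, -0.8, 0.6]
gripper_width: 0.0578
```

```bash
python3 -m pendant '[0.5,-0.0001,0.0008,0.001,0,0,0,0.5,0,0,0,0,0,0]';  python3 -m pendant '[0.5,0,0,0.001,0,0,0,0.5,0,0,0,0,0,0]'
```

```text
time: 10.18
ee_pos: [0.4864, 0.1403, 0.1148]
orientation: [-0.0, 0.707, 0.707, -0.0]
ft_force: [0.2, -0.9, 4.5]
gripper_width: 0.0583
time: 10.42
ee_pos: [0.4865, 0.1404, 0.1142]
orientation: [-0.0, 0.707, 0.707, -0.0]
ft_force: [-1.2, -0.4, 7.1]
gripper_width: 0.0584
```

```bash
python3 -m pendant '[0.5,0,-0.0002,0.001,0,0,0,0.5,0,0,0,0,0,0]';  python3 -m pendant '[0.5,0,0,0.0008,0,0,0,0.5,0,0,0,0,0,0]'
```

```text
time: 10.68
ee_pos: [0.4865, 0.1404, 0.1137]
orientation: [-0.0, 0.707, 0.707, -0.0]
ft_force: [-0.9, -0.4, 11.2]
gripper_width: 0.0586
time: 10.92
ee_pos: [0.4865, 0.1404, 0.1133]
orientation: [-0.001, 0.707, 0.707, -0.0]
ft_force: [-2.4, -0.7, 13.9]
gripper_width: 0.0583
```

```bash
python3 -m pendant '[0.5,0,0,-0.0022,0,0,0,0.5,0,0,0,0,0,0]';  python3 -m pendant '[0.2,0,0,0,0,0,0,0.2,0,0,0,0,0,0,0.1,0,0,0,0,0,0]'; python3 -c "
from h import *
s,p,d=grab('wrist','w9'); print(s['ee_pos'],s['ft_force'])
crop('w9','w9b',100,420,50,350,2)"
```

```text
time: 11.18
ee_pos: [0.4864, 0.1403, 0.1137]
orientation: [0.0, 0.707, 0.707, -0.0]
ft_force: [1.1, -0.5, -1.4]
gripper_width: 0.058
time: 11.55
ee_pos: [0.4862, 0.1406, 0.114]
orientation: [-0.0, 0.707, 0.707, -0.0]
ft_force: [-0.2, -0.7, 0.7]
gripper_width: 0.077
[0.48622906 0.14058681 0.1139999 ] [-0.20918253 -0.68750157  0.66431929]
```

View pics/w9b.png

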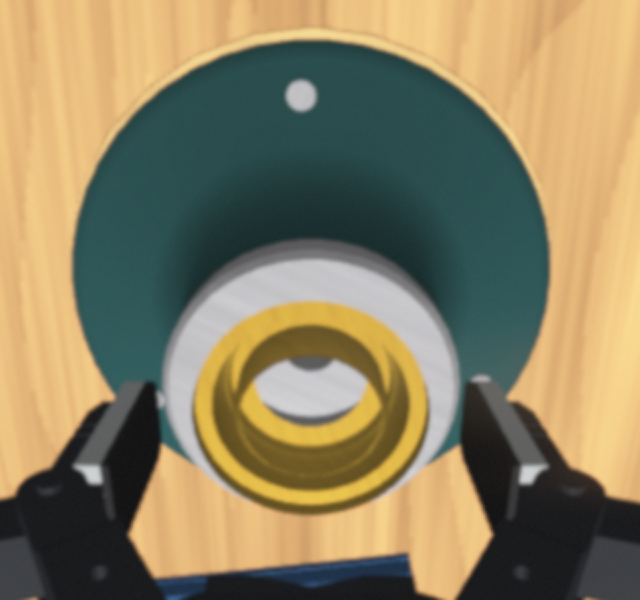

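```bash
cat >> h.py <<'E'
def planefit(X):
    m=np.ones(len(X),bool)
    for _ in range(6):
        c,*_=np.linalg.lstsq(np.c_[X[m,:2]-X[m,:2].mean(0),np.ones(m.sum())],X[m,2],rcond=None)
        e=X[:,2]-np.c_[X[:,:2]-X[m,:2].mean(0),np.ones(len(X))]@c; m=abs(e)<max(2*np.median(abs(e[m])),.0008)
    return c,m.sum(),X[m,:2].mean(0)
def measure(fn,c=(.4862,.1408),zs=.12):
    z=np.load('pics/%s.npz'%fn); P=pose(fn); d=z['d']; vv,uu=np.mgrid[0:384,0:512]
    X=depthpt('wrist',uu,vv,d,P); p=z['p'].reshape(-1,3).astype(int)
    br=(p[:,0]-p[:,2]>60); rr=np.hypot(X[:,0]-c[0],X[:,1]-c[1])
    out={}
    m=br&(rr>.0255)&(rr<.0295)&(abs(X[:,2]-zs)<.012); out['fl']=planefit(X[m])
    m=~br&(abs(p[:,0]-p[:,2])<25)&(p[:,1]>110)&(rr>.032)&(rr<.039)&(abs(X[:,2]-.113)<.01); out['hub']=planefit(X[m])
    # range-along-ray of both evaluated at c
    h={}
    for k,(q,n,mu) in out.items():
        h[k]=q[2]+q[0]*(c[0]-mu[0])+q[1]*(c[1]-mu[1]); print(k,'z %.4f slope x %.4f y %.4f n %d'%(h[k],q[0],q[1],n))
    print('gap %.4f rel tilt x %.4f y %.4f'%(h['fl']-h['hub'],out['fl'][0][0]-out['hub'][0][0],out['fl'][0][1]-out['hub'][0][1]))
E
python3 -c "
from h import *
measure('w9')"
python3 -m pendant '[0,0,0,-0.03,0,0,0,0,0,0,-0.04,0,0,0,0,-0.03,0,-0.04,0,0,0,0,0,0,0,0,0,0]'; python3 -c "
from h import *
s,p,d=grab('wrist','w10'); print(s['ee_pos'],s['ft_force'])
measure('w10')
crop('w10','w10b',160,360,80,280,3)"
```

```text
fl z 0.1211 slope x -0.0003 y 0.0039 n 1807
hub z 0.1143 slope x -0.0031 y -0.0017 n 2742
gap 0.0067 rel tilt x 0.0027 y 0.0057
time: 12.1
ee_pos: [0.4889, 0.1086, 0.2275]
orientation: [0.001, 0.708, 0.706, 0.003]
ft_force: [-0.4, 0.8, 0.5]
gripper_width: 0.0854
[0.48885721 0.10855079 0.22749577] [-0.37760334  0.79711609  0.46610447]
fl z 0.1209 slope x -0.0005 y 0.0003 n 577
hub z 0.1143 slope x -0.0033 y -0.0048 n 1324
gap 0.0067 rel tilt x 0.0028 y 0.0051
```

View pics/w10b.png

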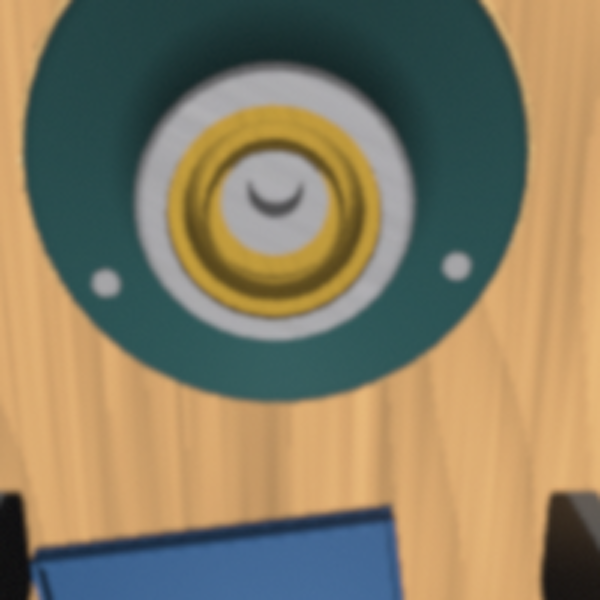

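```bash
python3 -m pendant '[0.4,-0.055,-0.008,0,0,0,0,0.4,-0.055,-0.008,0,0,0,0,0.4,-0.055,-0.007,0,0,0,0,0.4,-0.03,0,0,0,0,0,0.4,0,0,0,0,0,0]' 60; python3 -c "
from h import *
s,p,d=grab('wrist','w11'); print(s['ee_pos'],s['gripper_width'])
crop('w11','w11b',100,420,50,350,2)"
```

```text
time: 12.78
ee_pos: [0.4627, -0.0862, 0.2232]
orientation: [-0.001, 0.709, 0.706, -0.0]
ft_force: [-0.6, 1.4, 0.5]
gripper_width: 0.0513
[ 0.46274547 -0.08622213  0.22318169] 0.05129086521201781
```

View pics/w11b.png

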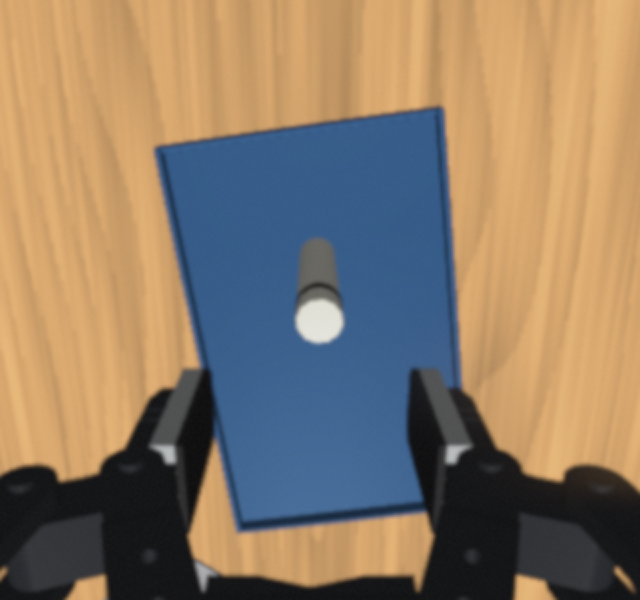

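```bash
python3 -c "
from h import *
P=pose('w11');X=wp('wrist',259.7,210.2,.114,P); print(X,((X-P['ee_pos'])@Rq(P['orientation'])).round(4)); Y=wp('wrist',258.7,169.5,.006,P); print(Y)
print(Rq(P['orientation']).round(4))"
```

```text
[ 0.465857  -0.1105912  0.114    ] [-0.0244  0.0034  0.1092]
[ 0.46578946 -0.10103165  0.006     ]
[[ 4.1e-03  1.0e+00 -1.5e-03]
 [ 1.0e+00 -4.1e-03  2.0e-04]
 [ 2.0e-04 -1.5e-03 -1.0e+00]]
```

```bash
python3 -m pendant '[0.4,-0.025,0.0031,0,0,0,0,0.4,0,0,0.045,0,0,0,0.4,0,0,0.045,0,0,0,0.4,0,0,0.02,0,0,0,0.4,0,0,0,0,0,0]' 60; python3 -c "
from h import *
s,p,d=grab('wrist','w12'); print(s['ee_pos'],s['gripper_width'],s['ft_force'])
crop('w12','w12b',100,420,50,350,2)"
```

```text
time: 13.45
ee_pos: [0.4652, -0.1076, 0.1121]
orientation: [-0.001, 0.706, 0.708, -0.002]
ft_force: [0.1, 0.2, 0.6]
gripper_width: 0.0513
[ 0.46517306 -0.10759399  0.11210502] 0.051302762381976036 [0.05093683 0.22971896 0.59637293]
```

View pics/w12b.png

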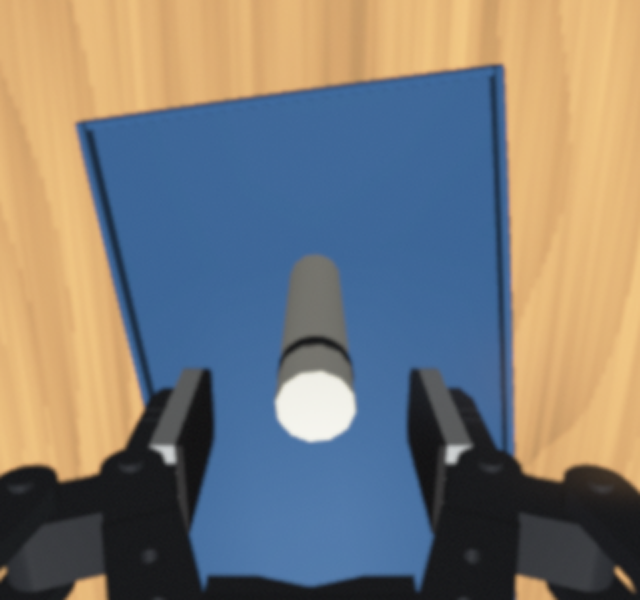

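```bash
python3 -c "
from h import *
P=pose('w12');X=wp('wrist',257.5,252.7,.114,P); print(X,((X-P['ee_pos'])@Rq(P['orientation'])).round(4),Rq(P['orientation']).round(4)); print(wp('wrist',257.5,50+255/2,.004,P),r.read_state()['ee_pos'])"
```

```text
[ 0.46594013 -0.11020537  0.114     ] [-0.0026  0.0008 -0.0019] [[-0.0025  1.     -0.005 ]
 [ 1.      0.0025 -0.0011]
 [-0.0011 -0.005  -1.    ]]
[ 0.4659422  -0.10072229  0.004     ] [ 0.46637452 -0.10810137  0.11348994]
```

```bash
python3 -m pendant '[0.4,-0.0028,0,0.03,0,0,0,0.4,0,0,0.027,0,0,0,0.55,0,0,0,0,0,0,0.55,0,0,0,0,0,0,0.6,0,0,0,0,0,0]' 70; python3 -c "
from h import *
s,p,d=grab('wrist','w13'); print(s['ee_pos'],s['gripper_width'],s['ft_force'])
crop('w13','w13b',100,420,50,350,2)"
```

```text
time: 14.12
ee_pos: [0.468, -0.1121, 0.0585]
orientation: [0.001, 0.707, 0.707, 0.001]
ft_force: [0.4, -0.6, 0.5]
gripper_width: 0.0342
[ 0.46799658 -0.11206993  0.05854096] 0.03415306099210932 [ 0.44887598 -0.61367198  0.53486491]
```

View pics/w13b.png

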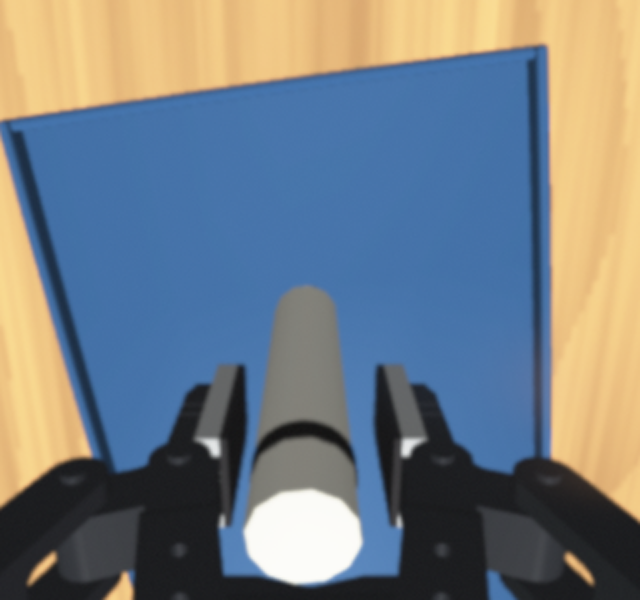

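```bash
python3 -m pendant '[0.6,0,-0.002,0,0,0,0,0.8,0,0,0,0,0,0,0.8,0,0,0,0,0,0,0.9,0,0,0,0,0,0,0.9,0,0,0,0,0,0]' 70; python3 -m pendant '[0.9,0,0,-0.004,0,0,0,0.9,0,0,-0.03,0,0,0,0.9,0,0,-0.05,0,0,0,0.9,0,0,-0.05,0,0,0,0.9,0,0,0,0,0,0]'; python3 -c "
from h import *
s,p,d=grab('wrist','w14'); print(s['ee_pos'],s['gripper_width'],s['ft_force'])
crop('w14','w14b',100,420,50,350,2)"
```

```text
time: 14.8
ee_pos: [0.4648, -0.1123, 0.0575]
orientation: [-0.0, 0.707, 0.707, 0.0]
ft_force: [-0.6, 0.4, 6.9]
gripper_width: 0.0208
time: 15.42
ee_pos: [0.4674, -0.1126, 0.1945]
orientation: [0.002, 0.707, 0.707, 0.004]
ft_force: [-0.4, 0.1, -0.8]
gripper_width: 0.0207
[ 0.46739297 -0.11262867  0.19454946] 0.020673526869865646 [-0.42945313  0.05047017 -0.82012527]
```

View pics/w14b.png

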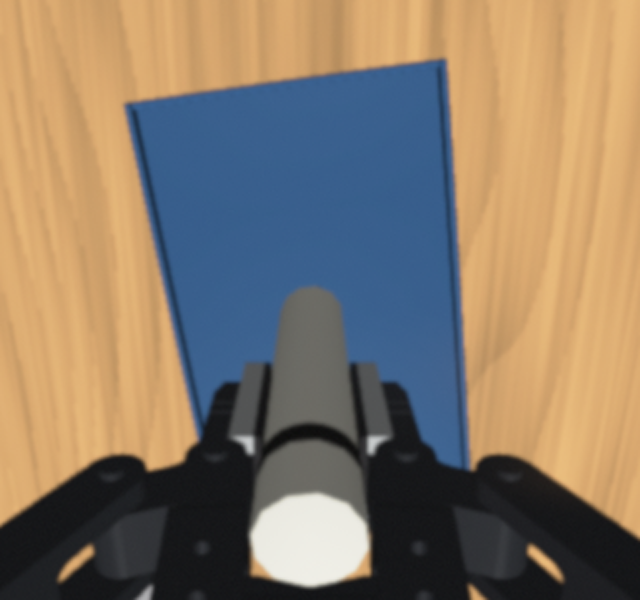

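```bash
python3 -c "
from h import *
P=pose('w14');e=P['ee_pos'];M=Rq(P['orientation']);o,d=rays('wrist',[255.7,255],[193.2,50+539/2],P)
for k,tz in((0,.0535),(1,-.0565)):
  dt=d[k]@M; ot=(o-e)@M; print(ot+dt*(tz-ot[2])/dt[2])
print(M.round(4))"
```

```text
[ 0.01170344 -0.000225    0.0535    ]
[ 0.00219414 -0.00044474 -0.0565    ]
[[-2.0e-04  1.0e+00  7.9e-03]
 [ 1.0e+00  2.0e-04  2.3e-03]
 [ 2.3e-03  7.9e-03 -1.0e+00]]
```

```bash
python3 -m pendant '[0.9,0.05,0.008,-0.02,0,0,0,0.9,0.055,0.009,0,0,0,0,0.9,0.055,0.009,0,0,0,0,0.9,0.052,0.009,0,0,0,0,0.9,0.04,0.008,0,0,0,0]'; python3 -m pendant '[0.9,0,0,0,0,0,0,0.9,0,0,0,0,0,0]'; python3 -c "
from h import *
s=r.read_state(); print(s['ee_pos'],Rq(s['orientation']).round(4))"
```

```text
time: 16.1
ee_pos: [0.5066, 0.1419, 0.2088]
orientation: [-0.0, 0.707, 0.708, -0.002]
ft_force: [1.2, -0.1, -0.7]
gripper_width: 0.0203
time: 16.35
ee_pos: [0.507, 0.1385, 0.2095]
orientation: [0.0, 0.707, 0.707, -0.002]
ft_force: [-0.4, -0.4, 0.4]
gripper_width: 0.0207
[0.5069629  0.13851627 0.2094843 ] [[ 7.0e-04  1.0e+00 -2.4e-03]
 [ 1.0e+00 -7.0e-04 -2.6e-03]
 [-2.6e-03 -2.4e-03 -1.0e+00]]
```

```bash
python3 -m pendant '[0.9,0.0015,0.0035,0.015,0,0,0,0.9,0,0,0.010,0,0,0,0.9,0,0,0,0,0,0,0.9,0,0,0,0,0,0]'; python3 -c "
from h import *
s,p,d=grab('wrist','w15'); print(s['ee_pos'],Rq(s['orientation']).round(4)[:,2])
crop('w15','w15b',100,420,50,350,2)"
```

```text
time: 16.85
ee_pos: [0.5113, 0.1409, 0.1862]
orientation: [-0.0, 0.707, 0.707, 0.0]
ft_force: [0.4, -0.1, -0.6]
gripper_width: 0.0205
[0.51130221 0.14093226 0.18624479] [ 2.e-04  2.e-04 -1.e+00]
```

View pics/w15b.png

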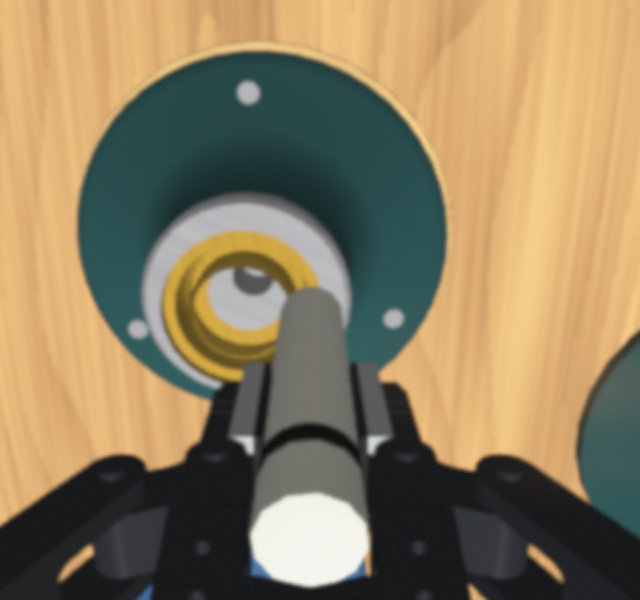

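```bash
python3 -m pendant '[0.9,0,0,0.005,0,0,0,0.9,0,0,0,0,0,0]'; python3 -m pendant '[0.9,0,0,0.001,0,0,0,0.9,0,0,0,0,0,0]'
```

```text
time: 17.15
ee_pos: [0.511, 0.1412, 0.1809]
orientation: [-0.0, 0.707, 0.707, -0.0]
ft_force: [0.6, -0.4, -0.3]
gripper_width: 0.0201
time: 17.4
ee_pos: [0.5112, 0.1412, 0.1802]
orientation: [0.0, 0.707, 0.707, 0.0]
ft_force: [0.6, 0.3, 0.7]
gripper_width: 0.0205
```

```bash
python3 -m pendant '[0.9,0,0,0.001,0,0,0,0.9,0,0,0,0,0,0]'; python3 -m pendant '[0.9,0,0,0.001,0,0,0,0.9,0,0,0,0,0,0]'
```

```text
time: 17.65
ee_pos: [0.5115, 0.1413, 0.1796]
orientation: [0.0, 0.707, 0.707, 0.0]
ft_force: [0.0, 0.2, 2.0]
gripper_width: 0.0204
time: 17.9
ee_pos: [0.5118, 0.1413, 0.1787]
orientation: [0.0, 0.707, 0.707, 0.001]
ft_force: [-0.1, -1.0, 4.8]
gripper_width: 0.0206
```

```bash
python3 -m pendant '[0.9,0,0,0.001,0,0,0,0.9,0,0,0,0,0,0]'; python3 -c "
from h import *
s,p,d=grab('wrist','w16'); print(s['ee_pos'],s['ft_force'])
measure('w16')"
```

```text
time: 18.15
ee_pos: [0.512, 0.1413, 0.178]
orientation: [0.0, 0.707, 0.707, 0.001]
ft_force: [-0.2, 0.1, 5.9]
gripper_width: 0.0206
[0.51197093 0.14133944 0.17799509] [-0.18719686  0.08055772  5.93198128]
fl z 0.1195 slope x -0.0601 y 0.0330 n 486
hub z 0.1144 slope x -0.0062 y -0.0023 n 1264
gap 0.0050 rel tilt x -0.0540 y 0.0353
```

```bash
python3 -m pendant '[0.9,0,0,-0.010,0,0,0,0.9,0,-0.025,0,0,0,0,0.9,0,-0.0245,0,0,0,0,0.9,0,0,0,0,0,0]'; python3 -c "
from h import *
s,p,d=grab('wrist','w17'); print(s['ee_pos'],s['ft_force'])
measure('w17');crop('w17','w17b',100,420,50,350,2)"
```

```text
time: 18.7
ee_pos: [0.4603, 0.1416, 0.187]
orientation: [-0.001, 0.706, 0.708, 0.0]
ft_force: [-0.5, 0.8, -1.1]
gripper_width: 0.0202
[0.46034822 0.14160012 0.18701787] [-0.47589048  0.79360639 -1.05436296]
fl z 0.1201 slope x -0.0476 y -0.0002 n 612
hub z 0.1143 slope x -0.0048 y -0.0059 n 1201
gap 0.0057 rel tilt x -0.0428 y 0.0057
```

View pics/w17b.png

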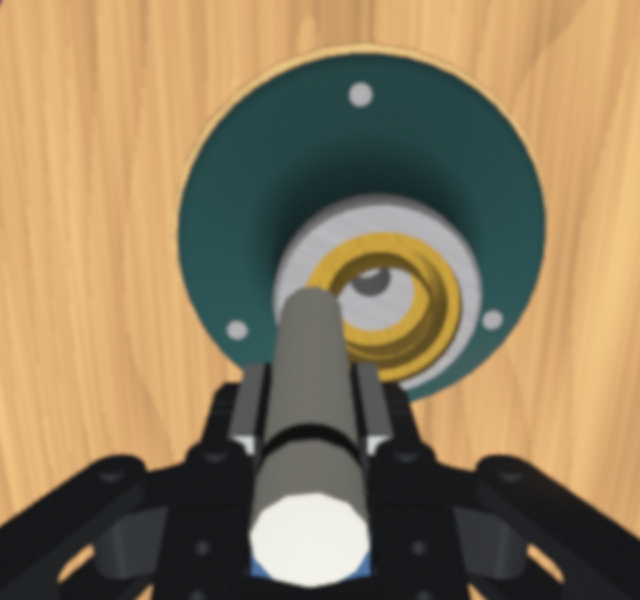

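```bash
python3 -m pendant '[0.9,0,0.0012,0.006,0,0,0,0.9,0,0,0.002,0,0,0,0.9,0,0,0,0,0,0,0.9,0,0,0.001,0,0,0,0.9,0,0,0,0,0,0]'; python3 -m pendant '[0.9,0,0,0.001,0,0,0,0.9,0,0,0,0,0,0]';python3 -m pendant '[0.9,0,0,0.001,0,0,0,0.9,0,0,0,0,0,0]'
```

```text
time: 19.38
ee_pos: [0.4635, 0.1412, 0.1787]
orientation: [0.0, 0.707, 0.707, 0.0]
ft_force: [-1.2, 0.9, 5.3]
gripper_width: 0.0208
time: 19.62
ee_pos: [0.4633, 0.1413, 0.1779]
orientation: [0.0, 0.707, 0.707, 0.0]
ft_force: [-2.5, 0.2, 7.3]
gripper_width: 0.0208
time: 19.88
ee_pos: [0.4633, 0.1413, 0.1773]
orientation: [-0.0, 0.707, 0.707, 0.0]
ft_force: [-3.9, -0.5, 10.1]
gripper_width: 0.0204
```

```bash
python3 -m pendant '[0.9,0,0,0.001,0,0,0,0.9,0,0,0,0,0,0]'; python3 -m pendant '[0.9,0,0,-0.010,0,0,0,0.9,0,0.024,0,0,0,0,0.9,0,0.024,0,0,0,0,0.9,0,0,0,0,0,0]'; python3 -c "
from h import *
s,p,d=grab('wrist','w18'); print(s['ee_pos'],s['ft_force'])
measure('w18')"
```

```text
time: 20.12
ee_pos: [0.4632, 0.1414, 0.1766]
orientation: [-0.0, 0.707, 0.707, 0.0]
ft_force: [-4.7, -0.1, 12.3]
gripper_width: 0.0203
time: 20.62
ee_pos: [0.5119, 0.1406, 0.1849]
orientation: [0.001, 0.708, 0.707, -0.001]
ft_force: [-0.7, -0.6, -0.8]
gripper_width: 0.0203
[0.51189001 0.1405565  0.18488645] [-0.7488813  -0.64712596 -0.76698191]
fl z 0.1181 slope x 0.0264 y 0.0269 n 465
hub z 0.1145 slope x -0.0048 y -0.0048 n 1284
gap 0.0036 rel tilt x 0.0311 y 0.0316
```

```bash
python3 -m pendant '[0.9,0,-0.0012,0.006,0,0,0,0.9,0,0,0.002,0,0,0,0.9,0,0,0,0,0,0,0.9,0,0,0.001,0,0,0,0.9,0,0,0,0,0,0]'; python3 -m pendant '[0.9,0,0,0.001,0,0,0,0.9,0,0,0,0,0,0]'
```

```text
time: 21.3
ee_pos: [0.5095, 0.1414, 0.1772]
orientation: [-0.0, 0.707, 0.707, 0.0]
ft_force: [-2.5, -1.0, 8.2]
gripper_width: 0.0203
time: 21.55
ee_pos: [0.5098, 0.1414, 0.1767]
orientation: [-0.0, 0.707, 0.707, 0.001]
ft_force: [-3.7, -1.2, 10.5]
gripper_width: 0.0208
```

```bash
python3 -m pendant '[0.9,0,0,0.001,0,0,0,0.9,0,0,0,0,0,0]'; python3 -m pendant '[0.9,0,0,0.0008,0,0,0,0.9,0,0,0,0,0,0]';  python3 -m pendant '[0.9,0,0,-0.010,0,0,0,0.9,0,-0.024,0,0,0,0,0.9,0,-0.024,0,0,0,0,0.9,0,0,0,0,0,0]'; python3 -c "
from h import *
s,p,d=grab('wrist','w19'); print(s['ee_pos'],s['ft_force'])
measure('w19');crop('w19','w19b',100,420,50,350,2)"
```

```text
time: 21.8
ee_pos: [0.5099, 0.1414, 0.1762]
orientation: [-0.0, 0.707, 0.707, 0.001]
ft_force: [-2.7, -2.0, 13.3]
gripper_width: 0.0203
time: 22.05
ee_pos: [0.5101, 0.1414, 0.1758]
orientation: [-0.0, 0.707, 0.707, 0.001]
ft_force: [-4.7, -1.0, 15.3]
gripper_width: 0.0207
time: 22.55
ee_pos: [0.4602, 0.1417, 0.183]
orientation: [-0.001, 0.706, 0.708, 0.0]
ft_force: [0.2, -0.4, -1.1]
gripper_width: 0.0199
[0.46015279 0.14173012 0.18304867] [ 0.22974692 -0.35047144 -1.10828953]
fl z 0.1177 slope x -0.0239 y -0.0092 n 604
hub z 0.1144 slope x -0.0044 y -0.0037 n 1284
gap 0.0033 rel tilt x -0.0194 y -0.0055
```

View pics/w19b.png

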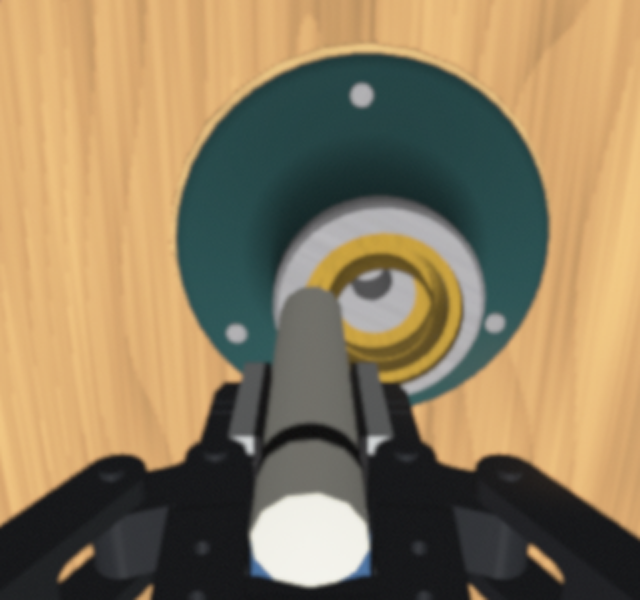

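```bash
python3 -m pendant '[0.9,0,0.0012,0.005,0,0,0,0.9,0,0,0.002,0,0,0,0.9,0,0,0,0,0,0,0.9,0,0,0.001,0,0,0,0.9,0,0,0,0,0,0]'; python3 -m pendant '[0.9,0,0,0.001,0,0,0,0.9,0,0,0,0,0,0]'; python3 -m pendant '[0.9,0,0,0.001,0,0,0,0.9,0,0,0,0,0,0]'
```

```text
time: 23.22
ee_pos: [0.4638, 0.1413, 0.1766]
orientation: [0.0, 0.707, 0.707, 0.0]
ft_force: [-3.2, -1.0, 9.2]
gripper_width: 0.0201
time: 23.48
ee_pos: [0.4637, 0.1413, 0.176]
orientation: [-0.0, 0.707, 0.707, 0.0]
ft_force: [-4.1, -0.4, 12.8]
gripper_width: 0.0206
time: 23.72
ee_pos: [0.4637, 0.1414, 0.1754]
orientation: [-0.0, 0.707, 0.707, 0.0]
ft_force: [-5.1, -1.3, 15.8]
gripper_width: 0.0205
```

```bash
python3 -m pendant '[0.9,0,0,0.001,0,0,0,0.9,0,0,0,0,0,0]'; python3 -m pendant '[0.9,0,0,-0.010,0,0,0,0.9,0,0.024,0,0,0,0,0.9,0,0.024,0,0,0,0,0.9,0,0,0,0,0,0]'; python3 -c "
from h import *
s,p,d=grab('wrist','w20'); print(s['ee_pos'],s['ft_force'])
measure('w20')"
```

```text
time: 23.98
ee_pos: [0.4636, 0.1414, 0.1746]
orientation: [-0.001, 0.707, 0.707, 0.0]
ft_force: [-5.6, -2.0, 16.9]
gripper_width: 0.02
time: 24.48
ee_pos: [0.5123, 0.1405, 0.182]
orientation: [0.001, 0.708, 0.706, -0.001]
ft_force: [-1.7, -0.6, -0.4]
gripper_width: 0.0203
[0.51225765 0.14048231 0.1820289 ] [-1.71332239 -0.59322609 -0.38732908]
fl z 0.1166 slope x 0.0254 y 0.0023 n 566
hub z 0.1144 slope x -0.0051 y -0.0022 n 1344
gap 0.0022 rel tilt x 0.0305 y 0.0045
```

```bash
python3 -m pendant '[0.9,0,-0.0015,0.005,0,0,0,0.9,0,0,0.002,0,0,0,0.9,0,0,0.001,0,0,0,0.9,0,0,0.001,0,0,0,0.9,0,0,0,0,0,0]'; python3 -m pendant '[0.9,0,0,0.001,0,0,0,0.9,0,0,0,0,0,0]'; python3 -m pendant '[0.9,0,0,0.001,0,0,0,0.9,0,0,0,0,0,0]'
```

```text
time: 25.15
ee_pos: [0.5091, 0.1414, 0.1755]
orientation: [-0.001, 0.707, 0.707, 0.001]
ft_force: [-4.3, -0.9, 13.6]
gripper_width: 0.0201
time: 25.4
ee_pos: [0.5093, 0.1414, 0.175]
orientation: [-0.001, 0.707, 0.707, 0.001]
ft_force: [-4.1, -1.8, 15.4]
gripper_width: 0.0204
time: 25.65
ee_pos: [0.5095, 0.1414, 0.1743]
orientation: [-0.001, 0.707, 0.707, 0.001]
ft_force: [-4.7, -1.7, 18.1]
gripper_width: 0.0202
```

```bash
python3 -m pendant '[0.9,0,0,0.0006,0,0,0,0.9,0,0,0,0,0,0]'; python3 -m pendant '[0.9,0,0,-0.010,0,0,0,0.9,0,-0.024,0,0,0,0,0.9,0,-0.024,0,0,0,0,0.9,0,0,0,0,0,0]'; python3 -c "
from h import *
s,p,d=grab('wrist','w21'); print(s['ee_pos'],s['ft_force'])
measure('w21')"
```

```text
time: 25.9
ee_pos: [0.5096, 0.1414, 0.1739]
orientation: [-0.001, 0.707, 0.707, 0.001]
ft_force: [-6.5, -2.4, 18.6]
gripper_width: 0.0205
time: 26.4
ee_pos: [0.4597, 0.1418, 0.1805]
orientation: [-0.001, 0.706, 0.708, 0.0]
ft_force: [0.4, -0.6, -0.7]
gripper_width: 0.0204
[0.45969289 0.14178303 0.18049165] [ 0.36755575 -0.56439824 -0.71940691]
fl z 0.1158 slope x -0.0181 y -0.0119 n 618
hub z 0.1143 slope x -0.0055 y -0.0032 n 1367
gap 0.0015 rel tilt x -0.0126 y -0.0087
```

```bash
python3 -m pendant '[0.9,-0.002,0.0015,0.004,0,0,0,0.9,0,0,0.002,0,0,0,0.9,0,0,0.001,0,0,0,0.9,0,0,0.001,0,0,0,0.9,0,0,0,0,0,0]'; python3 -m pendant '[0.9,0,0,0.001,0,0,0,0.9,0,0,0,0,0,0]'; python3 -m pendant '[0.9,0,0,0.0008,0,0,0,0.9,0,0,0,0,0,0]'
```

```text
time: 27.08
ee_pos: [0.4639, 0.1389, 0.1746]
orientation: [0.0, 0.707, 0.707, 0.0]
ft_force: [-4.4, -1.6, 14.1]
gripper_width: 0.0206
time: 27.32
ee_pos: [0.4638, 0.139, 0.1739]
orientation: [-0.0, 0.707, 0.707, -0.0]
ft_force: [-5.4, -2.1, 16.4]
gripper_width: 0.0207
time: 27.58
ee_pos: [0.4637, 0.139, 0.1733]
orientation: [-0.0, 0.707, 0.707, -0.0]
ft_force: [-5.7, -1.5, 17.5]
gripper_width: 0.0204
```

```bash
python3 -m pendant '[0.9,0,0,0.0008,0,0,0,0.9,0,0,0,0,0,0]'; python3 -m pendant '[0.9,0,0,-0.010,0,0,0,0.9,0,0.024,0,0,0,0,0.9,0,0.024,0,0,0,0,0.9,0,0,0,0,0,0]'; python3 -c "
from h import *
s,p,d=grab('wrist','w22'); print(s['ee_pos'],s['ft_force'])
measure('w22')"
```

```text
time: 27.82
ee_pos: [0.4638, 0.139, 0.1732]
orientation: [-0.0, 0.707, 0.707, 0.0]
ft_force: [-7.5, -3.2, 24.2]
gripper_width: 0.0207
time: 28.32
ee_pos: [0.5122, 0.1385, 0.1798]
orientation: [0.001, 0.708, 0.707, -0.001]
ft_force: [-0.4, 0.5, -1.5]
gripper_width: 0.0205
[0.51219507 0.13850586 0.17976078] [-0.40811241  0.45367888 -1.45273989]
fl z 0.1150 slope x 0.0164 y 0.0016 n 599
hub z 0.1143 slope x -0.0059 y -0.0040 n 1476
gap 0.0006 rel tilt x 0.0223 y 0.0056
```

```bash
python3 -m pendant '[0.9,0.0015,-0.0015,0.004,0,0,0,0.9,0,0,0.002,0,0,0,0.9,0,0,0.001,0,0,0,0.9,0,0,0.001,0,0,0,0.9,0,0,0,0,0,0]'; python3 -m pendant '[0.9,0,0,0.001,0,0,0,0.9,0,0,0,0,0,0]'
```

```text
time: 29.0
ee_pos: [0.5087, 0.1412, 0.174]
orientation: [-0.001, 0.707, 0.707, 0.0]
ft_force: [-5.8, -0.8, 12.8]
gripper_width: 0.0205
time: 29.25
ee_pos: [0.5089, 0.1412, 0.1735]
orientation: [-0.001, 0.707, 0.707, 0.0]
ft_force: [-6.2, -2.0, 15.7]
gripper_width: 0.0204
```

```bash
python3 -m pendant '[0.9,0,0,0.0008,0,0,0,0.9,0,0,0,0,0,0]'; python3 -m pendant '[0.9,0,0,0.0007,0,0,0,0.9,0,0,0,0,0,0]'
```

```text
time: 29.5
ee_pos: [0.509, 0.1412, 0.1732]
orientation: [-0.001, 0.707, 0.707, 0.001]
ft_force: [-6.2, -1.5, 19.3]
gripper_width: 0.0203
time: 29.75
ee_pos: [0.5091, 0.1412, 0.1731]
orientation: [-0.002, 0.707, 0.707, 0.001]
ft_force: [-7.4, -1.5, 23.2]
gripper_width: 0.0206
```

Stopped dead. Backing off and measuring with a clear view.

```bash
python3 -m pendant '[0.9,0,0,-0.02,0,0,0,0.9,-0.03,-0.012,-0.015,0,0,0,0.9,-0.03,-0.012,-0.005,0,0,0,0.9,0,0,0,0,0,0,0.9,0,0,0,0,0,0]'; python3 -c "
from h import *
s,p,d=grab('wrist','w23'); print(s['ee_pos'],s['ft_force'])
measure('w23');crop('w23','w23b',100,420,50,350,2)"
```

```text
time: 30.38
ee_pos: [0.4851, 0.0816, 0.2096]
orientation: [-0.001, 0.707, 0.707, 0.001]
ft_force: [-0.0, 0.4, -1.2]
gripper_width: 0.0207
[0.485122   0.08163943 0.2096127 ] [-0.03281665  0.40429136 -1.24791532]
fl z 0.1145 slope x -0.0018 y -0.0126 n 749
hub z 0.1143 slope x -0.0043 y -0.0014 n 1897
gap 0.0002 rel tilt x 0.0024 y -0.0113
```

View pics/w23b.png

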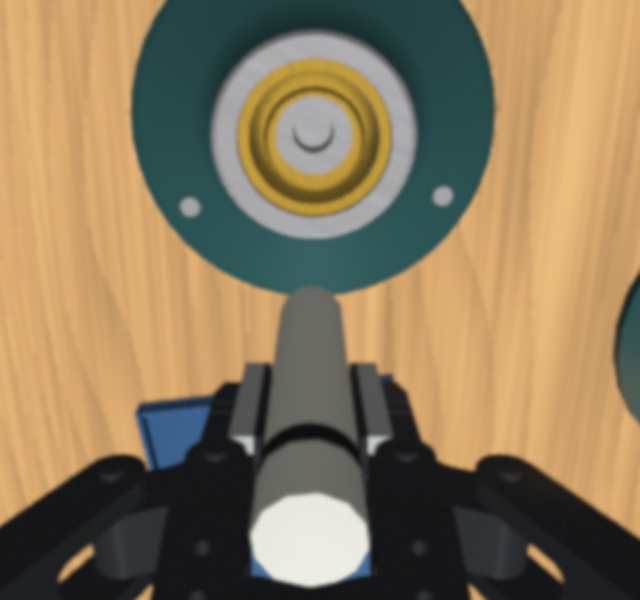

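Nearly home: gap 0.2 mm, −y side perhaps 0.3 mm high. One light press on that side.

```bash
python3 -m pendant '[0.9,0.0355,0.001,0,0,0,0,0.9,0,0,0.02,0,0,0,0.9,0,0,0.012,0,0,0,0.9,0,0,0,0,0,0,0.9,0,0,0,0,0,0]'; python3 -m pendant '[0.9,0,0,0.002,0,0,0,0.9,0,0,0,0,0,0]'
```

```text
time: 31.05
ee_pos: [0.4868, 0.116, 0.178]
orientation: [0.0, 0.707, 0.707, 0.0]
ft_force: [-0.9, -0.6, -1.4]
gripper_width: 0.0203
time: 31.3
ee_pos: [0.4865, 0.1162, 0.1759]
orientation: [-0.0, 0.707, 0.707, 0.0]
ft_force: [-0.0, 0.2, -1.5]
gripper_width: 0.0203
```

```bash
python3 -m pendant '[0.9,0,0,0.0018,0,0,0,0.9,0,0,0,0,0,0]'; python3 -m pendant '[0.9,0,0,0.0015,0,0,0,0.9,0,0,0,0,0,0]'; python3 -m pendant '[0.9,0,0,0.001,0,0,0,0.9,0,0,0,0,0,0]'
```

```text
time: 31.55
ee_pos: [0.4865, 0.1162, 0.1739]
orientation: [0.0, 0.707, 0.707, 0.0]
ft_force: [-0.4, -0.5, -0.9]
gripper_width: 0.0208
time: 31.8
ee_pos: [0.4866, 0.1162, 0.1735]
orientation: [-0.0, 0.707, 0.707, 0.0]
ft_force: [-2.6, -0.6, 8.3]
gripper_width: 0.0204
time: 32.05
ee_pos: [0.4867, 0.1163, 0.1732]
orientation: [-0.0, 0.707, 0.707, 0.0]
ft_force: [-3.8, -1.8, 12.5]
gripper_width: 0.0205
```

```bash
python3 -m pendant '[0.9,0,0,0.001,0,0,0,0.9,0,0,0,0,0,0]'; python3 -m pendant '[0.9,0,0,0.0009,0,0,0,0.9,0,0,0,0,0,0]'; python3 -m pendant '[0.9,0,0,-0.02,0,0,0,0.9,-0.035,0,-0.018,0,0,0,0.9,0,0,0,0,0,0,0.9,0,0,0,0,0,0]'; python3 -c "
from h import *
s,p,d=grab('wrist','w24'); print(s['ee_pos'],s['ft_force'])
measure('w24')"
```

```text
time: 32.3
ee_pos: [0.4869, 0.1163, 0.1731]
orientation: [-0.001, 0.707, 0.707, 0.0]
ft_force: [-6.1, -2.4, 19.8]
gripper_width: 0.0205
time: 32.55
ee_pos: [0.487, 0.1163, 0.1731]
orientation: [-0.001, 0.707, 0.707, 0.001]
ft_force: [-8.6, -1.5, 25.3]
gripper_width: 0.0202
time: 33.05
ee_pos: [0.4862, 0.0817, 0.2072]
orientation: [-0.0, 0.707, 0.707, 0.0]
ft_force: [-0.5, 0.1, -1.4]
gripper_width: 0.0202
[0.48619283 0.08167864 0.20724315] [-0.48385895  0.06054389 -1.41494829]
fl z 0.1144 slope x -0.0051 y 0.0003 n 797
hub z 0.1142 slope x -0.0061 y -0.0039 n 1910
gap 0.0002 rel tilt x 0.0010 y 0.0042
```

```bash
python3 -m pendant '[0.9,-0.055,-0.006,0,0,0,0,0.9,-0.055,-0.006,0,0,0,0,0.9,-0.05,-0.006,0,0,0,0,0.9,-0.033,-0.002,0.02,0,0,0,0.9,0,0,0.03,0,0,0]'; python3 -m pendant '[0.9,0,0,0.04,0,0,0,0.9,0,0,0.03,0,0,0,0.9,0,0,0.015,0,0,0,0.9,0,0,0,0,0,0,0.9,0,0,0,0,0,0]'; python3 -c "
from h import *
s,p,d=grab('wrist','w25'); print(s['ee_pos'],s['ft_force'],Rq(s['orientation'])[:,2].round(4))
crop('w25','w25b',100,420,50,350,2)"
```

```text
time: 33.72
ee_pos: [0.4668, -0.114, 0.1574]
orientation: [0.001, 0.708, 0.706, 0.001]
ft_force: [0.7, 1.5, -0.8]
gripper_width: 0.0203
time: 34.35
ee_pos: [0.4669, -0.1115, 0.0728]
orientation: [0.0, 0.707, 0.707, 0.0]
ft_force: [0.1, 0.1, -0.7]
gripper_width: 0.0205
[ 0.46689062 -0.11154623  0.07284315] [ 0.090192    0.09643508 -0.73499221] [ 5.e-04 -3.e-04 -1.e+00]
```

View pics/w25b.png

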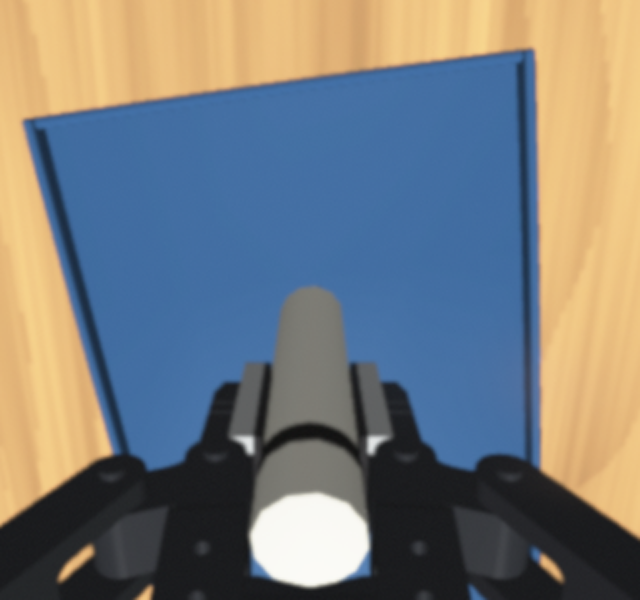

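Over its old spot in the tray, upright and unslipped. Lowering.

```bash
python3 -m pendant '[0.9,0,0,0.008,0,0,0,0.9,0,0,0.005,0,0,0,0.9,0,0,0.0015,0,0,0,0.9,0,0,0,0,0,0]'; python3 -m pendant '[0.9,0,0,0.001,0,0,0,0.9,0,0,0,0,0,0]'
```

```text
time: 34.9
ee_pos: [0.4664, -0.1119, 0.0579]
orientation: [-0.0, 0.707, 0.707, -0.0]
ft_force: [0.2, -0.6, -2.0]
gripper_width: 0.0203
time: 35.15
ee_pos: [0.4667, -0.1119, 0.0575]
orientation: [-0.0, 0.707, 0.707, 0.0]
ft_force: [-2.2, -0.7, 6.1]
gripper_width: 0.0202
```

```bash
python3 -m pendant '[0.7,0,0,0,0,0,0,0.6,0,0,0,0,0,0,0.4,0,0,0,0,0,0,0.4,0,0,0,0,0,0,0.4,0,0,0,0,0,0]'; python3 -c "
from h import *
s,p,d=grab('wrist','w26'); print(s['ee_pos'],s['ft_force'],s['gripper_width'])
crop('w26','w26b',100,420,50,350,2)"
```

```text
time: 35.78
ee_pos: [0.4664, -0.1118, 0.0569]
orientation: [0.0, 0.707, 0.707, 0.0]
ft_force: [0.6, -0.6, -0.2]
gripper_width: 0.0513
[ 0.46643836 -0.11178169  0.05694482] [ 0.58447791 -0.55998682 -0.22203605] 0.05131122477612037
```

View pics/w26b.png

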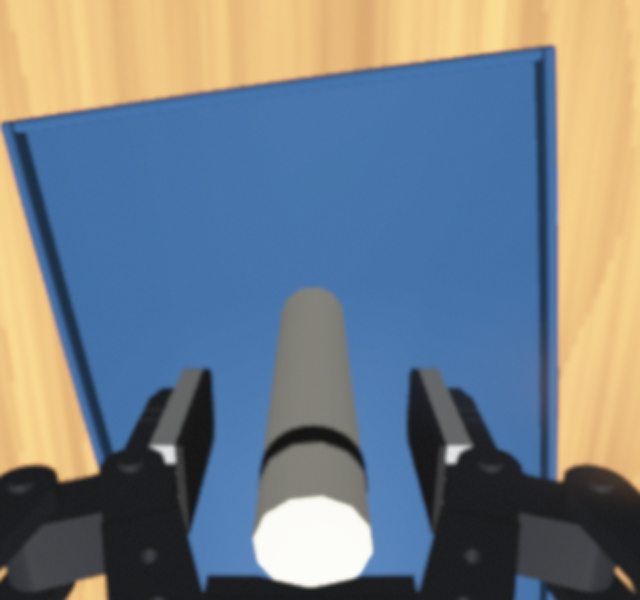

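Drift stands free. Rising, then going back for a last look at the cup.

```bash
python3 -m pendant '[0.4,0,0,-0.03,0,0,0,0.4,0,0,-0.05,0,0,0,0.4,0,0,-0.05,0,0,0,0.4,0,0,-0.04,0,0,0,0.4,0,0,0,0,0,0]'; python3 -m pendant '[0.4,0.05,0.004,0,0,0,0,0.4,0.05,0.005,0,0,0,0,0.4,0.05,0.005,0,0,0,0,0.4,0.04,0.005,0,0,0,0,0.4,0,0,0,0,0,0]'; python3 -m pendant '[0.4,0,0,0,0,0,0]'; python3 -c "
from h import *
s,p,d=grab('wrist','w27'); print(s['ee_pos'],s['ft_force'])
measure('w27');crop('w27','w27b',100,420,50,350,2); grab('top','t27');crop('t27','t27b',60,450,90,300,2)"
```

```text
time: 36.45
ee_pos: [0.4685, -0.1119, 0.2298]
orientation: [0.001, 0.707, 0.707, 0.003]
ft_force: [-0.4, -1.3, -1.0]
gripper_width: 0.0512
time: 37.08
ee_pos: [0.4845, 0.0815, 0.2253]
orientation: [0.0, 0.705, 0.709, -0.002]
ft_force: [0.6, -0.2, -0.3]
gripper_width: 0.0513
time: 37.2
ee_pos: [0.485, 0.077, 0.2259]
orientation: [0.0, 0.707, 0.707, -0.001]
ft_force: [0.0, 0.1, -0.2]
gripper_width: 0.051
[0.48498241 0.07704321 0.22592446] [ 0.04723047  0.06982627 -0.2015022 ]
fl z 0.1144 slope x -0.0011 y -0.0006 n 670
hub z 0.1142 slope x -0.0053 y -0.0026 n 1646
gap 0.0002 rel tilt x 0.0042 y 0.0020
```

View pics/w27b.png

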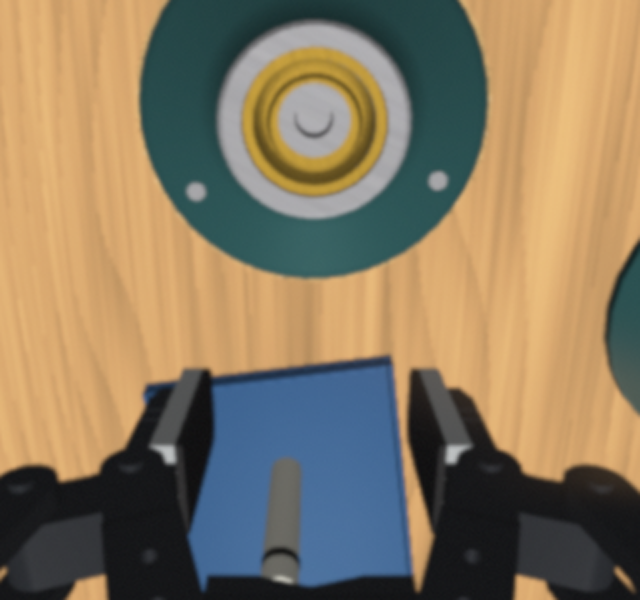

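View pics/t27b.png

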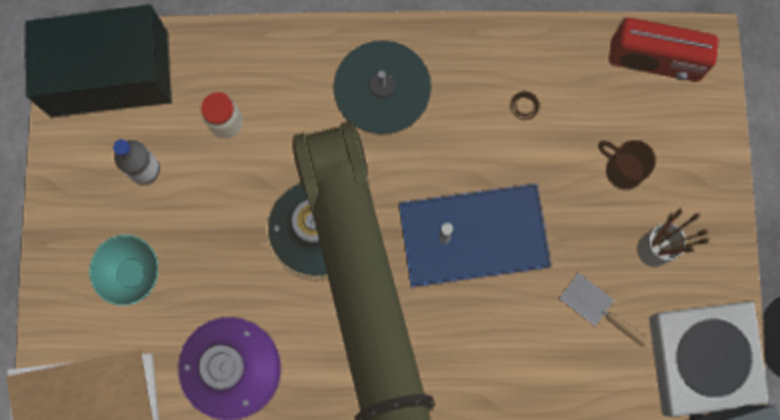

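The cup is flat and centred on the hub, with its ring at (314,121) in the wrist crop. The drift stands in the tray at (446,230) in the top crop. The bystanders are where they were, and the gripper is clear.

```bash
python3 -c "
from cell import r
print(r.job_done())"
```

```text
the job is handed in; nothing more can be done
None
```

The new cup is home in the hub, the drift is back standing in its blue tray, and the job was handed in at about 37 s. `job_done` gives no verdict, so that rests on my own checks.

**What I did:** I started the cup by its flange edge with about 14 N and let go with the flange 6.7 mm clear of the hub, tilted under 0.4°. I then drove it in with the drift: eight presses alternating between the +x and −x sides, then one on the −y side. The highest force was about 26 N. Between presses the tilt never measured more than about 2.5°.

**Last checks:**
- **Cup:** the wrist-camera depth fit gave a 0.2 mm gap between flange and hub and under 0.3° of tilt. The cup looks centred by eye, but I did not measure the offset at the end.
- **Drift and bench:** the last top view shows the drift standing in the tray and the other things where they were. The gripper was clear and the wrist force close to zero.

**Disagreements:**
- **Hub position:** the top and wrist cameras differed by about 3 mm along y, so I centred the cup by contact force.
- **Tilt readings:** two taken with the drift hiding part of the flange showed extra y tilt, up to 3.7° in total while pressing. Later readings did not show that y tilt.

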